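# Fold down a ratcheted order board and bolt it

## Task

The shift is over: fold the order board on the bench flat and bolt it shut. Its ratchet only lets it rise, so lift it by the bar at its free edge on past the last notch until the pawl trips out, let it down gently all the way without dropping it, then push the slide bolt on the stand's right side forward, away from the hinge, until it clicks home over the board's steel tab. Leave everything else on the bench where it is.

Things in the scene. Friction and masses are not known exactly. Their poses are not given: they have to be found in the camera images.
- stand: the plywood order stand, fixed to the bench, turned by up to 0.4 rad. Origin: centre of the underside of its 285 x 286 mm base plate, on the bench. x runs from the board's hinged (near) edge to its free (far) edge, y left, z up. The ratchet is left of the board; the bolt's shelf (y -190 to -143, x -70 to 45 mm, top 92 mm above the bench) is right of it
- hinge (a point): midpoint of the board's hinge axis, at (-125, 0, 98) mm in the stand's frame; the axis runs along the stand's y. The board is 205 x 290 x 10 mm, its mid-thickness on this axis, 0.6 to 0.95 kg; the hinge is stiff (0.22 N m of friction); lifting at the bar takes 3 to 6 N
- board (a joint): tilt in rad: 0 = flat on its stops, grows as the far edge rises, hard stop 1.22. Let go, it sits in a notch at about 0.25, 0.41, 0.57, 0.72 or 0.88 (any of these may be the start). It can always be raised. Above about 1.07 the pawl is thrown out; it then lowers freely to 0 (let go, it falls shut); in the last 0.1 before flat the pawl is put back in
- lifting_bar (a point): centre of the round steel lifting bar at the board's far edge: 12 mm thick, 110 mm clear between its side arms, parallel to the hinge axis, 243 mm from it, in the board's plane. 37 mm free between bar and board edge, 45 mm free under the bar when flat. Pinched across, it turns between the pads as the board swings
- pawl (a joint): angle of the pawl in rad: 0 to 0.18 = resting in or riding over the quadrant's teeth, 0.44 = tripped out. A weighted lever on the left cheek that falls to one side or the other of its balance point (about 0.21)
- pawl_head (a point): the round weight, 22 mm across, at the upper end of the pawl, left of the board near the hinge; not to be handled
- bolt (a joint): travel of the slide bolt in m along the stand's +x: 0 = drawn back, 0.033 = home, its nose 22 mm over the board's tab; starts at 0 to 0.008. It takes about 1 N to slide; at 0.022 to 0.028 a spring clip resists with 3 to 6 N, past 0.029 it snaps behind a bump and keeps the bolt home. Shot early, the bolt keeps the board from shutting
- bolt_knob (a point): centre of the top of the bolt's upright steel knob: 13 mm thick (15 mm in its top 6 mm), 40 mm tall; its top is 142 mm above the bench, its axis 23 mm right of the board's edge. Two low guide straps cross the bolt before and behind it, their tops 36 mm below the knob's top; the shut board's top is 39 mm below the knob's top
- tape_roll: a roll of brown packing tape lying flat, 100 mm across, 46 mm high, on the bench to the right of the stand; to be left alone
- stapler: a black and steel desk stapler 140 x 36 x 65 mm standing on the bench to the left of the stand; to be left alone
- staples_a: a small paper box of staples 64 x 38 x 30 mm, kept on the stand's base under the board, left half; to be left alone
- staples_b: a like box of staples 64 x 38 x 30 mm, kept on the stand's base under the board, right half; to be left alone
- cutter: a grey box cutter 175 mm long lying on the bench well to the right; to be left alone
- secateurs: black-handled secateurs 185 mm long lying on the bench well to the right; to be left alone
- marker: a black marker pen 130 mm long lying on the bench well to the left; to be left alone

How it is judged:
By the outcome, as a careful person would: the job done as asked, in the order asked, and still so for the second after the job is handed in, with the robot touching nothing.
It also fails if it takes over 54 s, if anything falls off the work surface, if the arm or the gripper's body presses on something with over 40 N, if the wrist force passes 120 N, or if a joint passes its speed limit or range.

## Robot

A 6-joint arm with a two-finger parallel gripper is mounted at the origin on the work surface. World frame = base frame: x ahead of the robot, y to its left, z up, the work surface at z = 0. Lengths are in m, angles in rad, forces in N, time in s.
With the tool pointing down it reaches from about 0.3 to 0.875 m from the base axis. Payload 6.4 kg.
Tool frame: the origin (TCP) lies between the finger pads; the fingertips stand 11 mm ahead of it and the grasp point (between the pads) lies 8 mm behind it (ctrl.tcp_to_tips is the y of the fingertips in the tool frame, in m); y points along the fingers, x is the direction in which the jaws open and shut, and the axes are right-handed (so a half turn about y gives the same grasp; the last joint's range is limited). The gripper opens to 85 mm and grips with 20 to 120 N. Pads are 22 mm wide; open, the fingers measure 114 mm over their backs; the gripper's body (76 mm by 85 mm) begins 54 mm behind the grasp point. The pads swing forward as they close: fully open they stand 13 mm farther back than shut.
Start: joints at [-1.479, 0.181, 1.607, -0, 1.354, -0.206], TCP at [0.169, -0.55, 0.208] pointing down, gripper open.
Joint ranges: [-2.99, 2.99], [-0.89, 2.07], [0.3, 2.58], [-1.14, 4.28], [0, 2.63], [-3.12, 3.12]. Speed limits (rad/s): [2.57, 2.57, 3.01, 3.14, 3.14, 3.14].

## Interface

Orientations are given as a unit quaternion [w, x, y, z].
In Python, from bench import ctrl gives the robot as it stands.
- The arm moves only by the tool apply_moves, never from a script. Its argument "plan" is text: rows parted by semicolons, each of 7 numbers parted by spaces: the shift along the tool's x, y, z each as a share of 0.05 m, from -1 to 1, then the turn, a rotation vector about the tool's x, y, z each as a share of 0.12 rad, from -1 to 1, then the opening, from 0 (shut) to 1 (fully open). In form: dx dy dz wx wy wz claw; .... A call has exactly 5 rows; each row shifts and turns the commanded pose from where the row before left it, along the tool's axes as they then stand; what a row does not reach is not made up. A row lasts 1/10 s, in which the tool goes at most 50 mm and 8.59 degrees, less where a joint would pass 70% of its speed; a pose out of reach is approached as far as the arm can. A call with a number of a shift or a turn outside -1 to 1 is refused whole. A call with a gripper value outside its range is refused whole. The fingers move at their own pace and stop on an object; the grip force is fixed at half the most. Time passes only in rows, so rows that do not move let the fingers close, or fill a call up. It gives the time, the measured TCP pose, the force and the opening at its end, in the units of the state.
- ctrl.get_obs(): the state, without advancing time (a new reading comes with each control period).
- ctrl.camera(name): name is "scene" or "side" or "wrist"; returns the picture (480x640x3 uint8, red, green, blue); there is no depth.
- ctrl.get_calibration(name): a dict with "intrinsics" (3x3 intrinsics, pixels), "k1" (the pictures are not rectified: a ray, as slopes to the right and down, at radius r is drawn at 1 + k1 r^2 times it, then the intrinsics apply), "R" (3x3) and "t" (3): a world point X has camera coordinates R X + t. Camera axes: x right, y down, z forward; pixel columns grow to the right and rows downward; lengths in m; the calibration is good to about 2 mm. A picture is of the moment at which its call begins: read the wrist's pose just before it. get_calibration takes no time and is no camera call; for the wrist camera it gives the pose at the moment of the call.
- ctrl.hand_in(): hands the job in, once; it reports no verdict.
Trained networks look in the newest picture that a camera, given by its name, has taken for a name from the list of things; names that differ only in an ending like _2 or _b are one class to them, and where a whole thing is asked for, a point or a joint stands for the part that bears it (a point fixed in the world has none). Each returns a list of dicts, best first, with "score" (0 to 1); they miss things now and then, are a little off and sometimes report something else, mostly with a low value. They report only what shows in the picture. A call takes as long as a camera call.
- ctrl.recognise(camera, target): "point" ([x, y, z] in m, in world coordinates, good to about 4 mm: the middle of the surface that is visible of it).
The state is a dict: "time_s": time; "q": joint angles; "dq": joint speeds; "joint_efforts": joint torques, N m; "eef_pos": TCP position; "eef_rot": TCP orientation; "wrist_force": force on the tool from outside, world axes, zero at the start; "torque": the same for the moment, N m; "opening": opening from 0.0 (shut) to 1.0 (fully open).
Only numpy, scipy, OpenCV 4.12 (cv2) and the standard library are available. Lean on these libraries where they do the work, as an engineer would, in place of code of your own. Each camera call takes 0.05 s, during which the arm holds its last target.

## Working session

There is one attempt and no reset: what is moved stays moved. The work goes in short steps, Python scripts to look and compute and a tool call to move; the robot and the scene stay as the last step left them, time stands still between calls to the robot, and variables do not carry over. Pictures are saved under pics/ and viewed, and the job is handed in when it is done.

Besides the shell and the picture viewer there is one more tool, called after ">>>" by a JSON object that holds its "op" and its "data". apply_moves: Moves the arm, as the interface text tells. Shift numbers are shares of 0.05 m and turn numbers shares of 0.12 rad, none past 1 either way. Its arguments: {"type":"object","properties":{"plan":{"type":"string"}},"required":["plan"]}

```bash
ls; mkdir -p pics; python3 - <<'E'
from bench import ctrl
import cv2,numpy as np
print(ctrl.get_obs())
for n in ["scene","side"]:
    im=ctrl.camera(n); cv2.imwrite(f"pics/{n}0.png",im[:,:,::-1])
    c=ctrl.get_calibration(n); print(n,c)
    for t in ["stand","lifting_bar","pawl_head","bolt_knob","tape_roll","stapler","hinge"]:
        try:
            for d in ctrl.recognise(n,t)[:2]: print(n,t,np.round(d["point"],4),round(d["score"],2))
        except Exception as e: print(t,e)
print(ctrl.get_obs()["time_s"])
E
```

```text
pics
{'time_s': 0.0, 'q': array([-1.47928943e+00,  1.81548062e-01,  1.60802227e+00, -1.05494117e-05,
        1.35380276e+00, -2.06276892e-01]), 'dq': array([ 0.00098209,  0.00088555, -0.00056146,  0.00037249,  0.00155516,
       -0.00120003]), 'joint_efforts': array([ 1.48258372e-03, -4.44864535e+01, -3.51342702e+01, -2.56703670e-04,
        8.97556281e-03,  3.98976852e-05]), 'eef_pos': array([ 0.16867605, -0.54907291,  0.20717335]), 'eef_rot': array([ 0.56910696, -0.56817199,  0.4207176 , -0.41987446]), 'wrist_force': array([ 0.69154318, -0.96170915, -0.63506853]), 'torque': array([ 0.01985309,  0.02488536, -0.01276194]), 'opening': 0.9936939833507712}
scene {'intrinsics': array([[527.54607388,   0.        , 313.96070006],
       [  0.        , 527.54607388, 240.25238497],
       [  0.        ,   0.        ,   1.        ]]), 'k1': 0.02382736509986299, 'R': array([[-0.56956289,  0.82192473, -0.00615215],
       [ 0.45780557,  0.31100787, -0.83287944],
       [-0.68265084, -0.47719372, -0.55342026]]), 't': array([ 0.31033901, -0.18741512,  1.67251079])}
scene stand [0.5249 0.0521 0.03
[... 570 characters left out ...]
   ]]), 'k1': -0.04384438674829393, 'R': array([[-0.9998214 , -0.01578022, -0.01040007],
       [-0.00660492,  0.80734984, -0.59003611],
       [ 0.0177074 , -0.58986204, -0.80730987]]), 't': array([0.57041138, 0.06197524, 1.11204632])}
side stand [0.4973 0.1025 0.1245] 0.6
side stand [0.4953 0.4494 0.0199] 0.43
side lifting_bar [0.4685 0.0853 0.1567] 0.97
side pawl_head [ 0.6014 -0.449   0.0165] 0.66
side pawl_head [0.4714 0.2244 0.1076] 0.64
side tape_roll [ 0.573  -0.2692  0.038 ] 0.71
side tape_roll [0.5689 0.108  0.0408] 0.38
side stapler [0.4893 0.372  0.0542] 0.83
side stapler [0.502  0.101  0.1211] 0.71
side hinge [0.4648 0.0793 0.1567] 0.38
side hinge [0.5726 0.108  0.0416] 0.16
0.8
```

View pics/scene0.png

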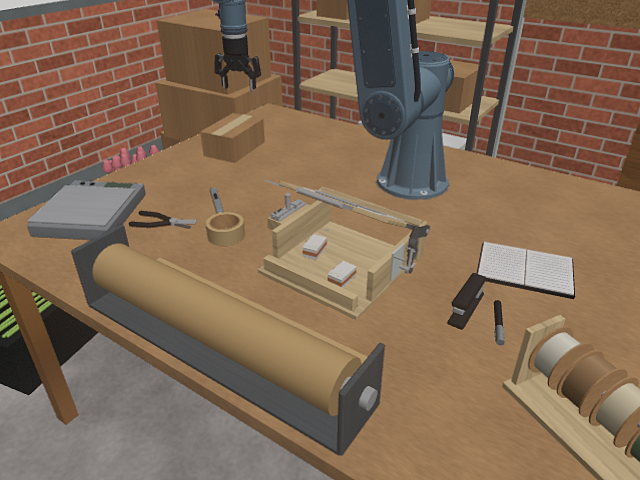

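View pics/side0.png

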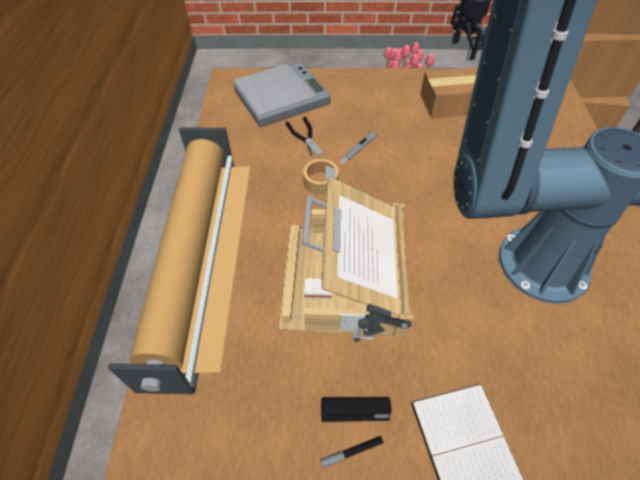

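```bash
python3 - <<'E'
import cv2
a=cv2.imread("pics/side0.png")[170:345,270:420]; cv2.imwrite("pics/s0z.png",cv2.resize(a,None,fx=3.42,fy=3.42,interpolation=cv2.INTER_CUBIC)) 
a=cv2.imread("pics/scene0.png")[175:320,250:440]; cv2.imwrite("pics/c0z.png",cv2.resize(a,None,fx=4,fy=4,interpolation=cv2.INTER_CUBIC))
E
```

```text
(no output)
```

View pics/s0z.png

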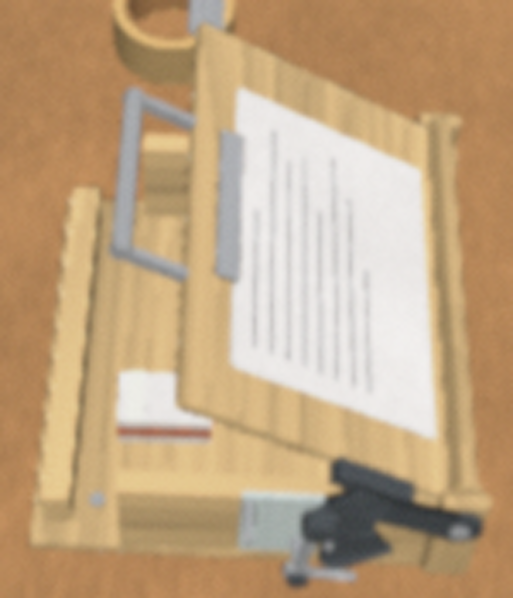

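View pics/c0z.png

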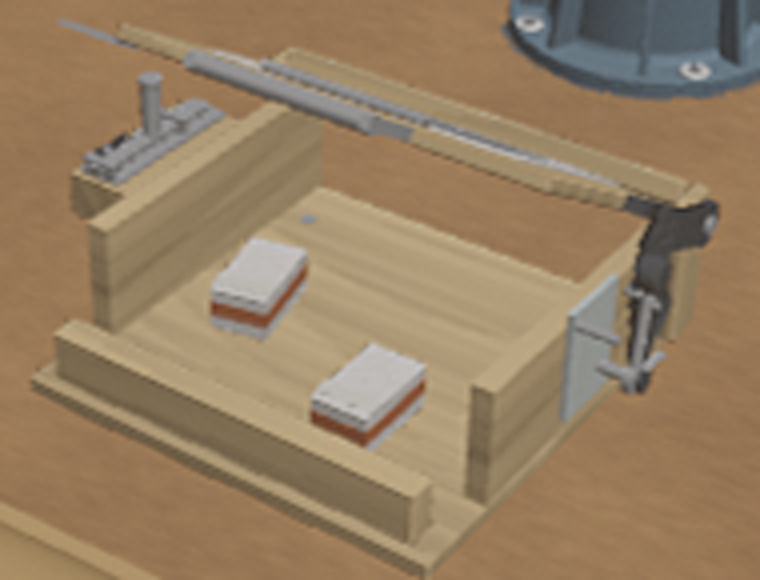

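```bash
cat > h.py <<'E'
import numpy as np
from bench import ctrl
def proj(n,X,c=None):
    c=c or ctrl.get_calibration(n); p=c["R"]@np.asarray(X)+c["t"]; s=p[:2]/p[2]; s=s*(1+c["k1"]*(s@s))
    return c["intrinsics"][:2,:2]@s+c["intrinsics"][:2,2]
def S2W(P,pt):
    x,y,a=P[:3]; c,s=np.cos(a),np.sin(a); return np.array([x+c*pt[0]-s*pt[1],y+s*pt[0]+c*pt[1],pt[2]])
def board(u,v,w,th): # u from hinge along board, v stand y, w normal
    return np.array([-.125+u*np.cos(th)-w*np.sin(th),v,.098+u*np.sin(th)+w*np.cos(th)])
E
python3 - <<'E'
from h import *
from scipy.optimize import least_squares
C={n:ctrl.get_calibration(n) for n in("scene","side")}
obs=[("scene",(258.2,272),lambda p:(.1425,-.143,0)),("scene",(357,319.3),lambda p:(.1425,.143,0)),
("side",(279.6,329.4),lambda p:(.1425,.143,0)),
("side",(308.6,197.8),lambda p:board(.243,-p[4],0,p[3])),("side",(305.7,242.5),lambda p:board(.243,p[4],0,p[3])),
("side",(330,178.8),lambda p:board(.2,-.145,.005,p[3])),("side",(323.5,288.4),lambda p:board(.2,.145,.005,p[3])),
("scene",(287.5,193.8),lambda p:(p[5],-.168,.142))]
f=lambda p:np.concatenate([proj(n,S2W(p,g(p)),C[n])-o for n,o,g in obs])
r=least_squares(f,[.52,.08,0.1,.5,.06,0],loss='soft_l1'); print(r.x.round(4)); print(f(r.x).reshape(-1,2).round(1))
p=r.x
for nm,q in [("bar",board(.243,0,0,p[3])),("hinge",(-.125,0,.098)),("knob",(p[5],-.168,.142))]: print(nm,S2W(p,q).round(4))
E
```

```text
[ 0.5042  0.0508 -0.0421  0.5568  0.0577 -0.0055]
[[ 0.1 -0.7]
 [ 0.1 -0.3]
 [-0.6  1.2]
 [ 0.9  1. ]
 [-0.1  0.7]
 [-0.4 -3. ]
 [-0.2 -0.9]
 [-0.3 -0.5]]
bar [0.5855 0.0474 0.2264]
hinge [0.3794 0.0561 0.098 ]
knob [ 0.4917 -0.1168  0.142 ]
```

```bash
cat >> h.py <<'E'
from scipy.spatial.transform import Rotation as Rn, Slerp
P=np.array([.5042,.0508,-.0421]); 
def rot(q): return Rn.from_quat([q[1],q[2],q[3],q[0]])
def pose(): o=ctrl.get_obs(); return np.array(o["eef_pos"]),rot(o["eef_rot"]),o
def Rdown(yaw,pitch=0): # tool x at yaw horizontally, tool y down; pitch about tool z
    x=np.array([np.cos(yaw),np.sin(yaw),0]);y=np.array([0,0,-1.]);return Rn.from_matrix(np.array([x,y,np.cross(x,y)]).T)*Rn.from_rotvec([0,0,pitch])
def rows(p0,R0,p1,R1,N):
    d=(R0.inv()*R1).as_rotvec()/N; out=[]
    R=R0
    for i in range(N):
        out.append(np.r_[R.inv().apply((p1-p0)/N)/.05,d/.12]); R=R*Rn.from_rotvec(d)
    return np.array(out)
E
python3 - <<'E'
from h import *
p,R,o=pose(); print(p.round(4)); print(R.as_matrix().round(3))
yaw=P[2]
for y in(yaw,yaw+np.pi): print((R.inv()*Rdown(y)).as_rotvec().round(3))
print(S2W(P,board(.243,0,0,.5568)))
E
```

```text
[ 0.1687 -0.5497  0.2081]
[[ 0.293 -0.     0.956]
 [-0.956  0.     0.293]
 [-0.    -1.    -0.   ]]
[ 0.    -1.231 -0.   ]
[0.    1.911 0.   ]
[0.58542295 0.04737849 0.22641876]
```

```bash
python3 - <<'E'
from h import *
np.set_printoptions(suppress=True,linewidth=150)
p,R,o=pose(); print(rows(p,R,np.array([.585,.047,.31]),Rdown(P[2]),15).round(2))
E
```

```text
[[-0.6  -0.14  0.76  0.   -0.68 -0.  ]
 [-0.53 -0.14  0.81  0.   -0.68 -0.  ]
 [-0.46 -0.14  0.85  0.   -0.68 -0.  ]
 [-0.39 -0.14  0.89  0.   -0.68 -0.  ]
 [-0.32 -0.14  0.92  0.   -0.68 -0.  ]
 [-0.24 -0.14  0.94  0.   -0.68 -0.  ]
 [-0.17 -0.14  0.96  0.   -0.68 -0.  ]
 [-0.09 -0.14  0.97  0.   -0.68 -0.  ]
 [-0.01 -0.14  0.97  0.   -0.68 -0.  ]
 [ 0.07 -0.14  0.97  0.   -0.68 -0.  ]
 [ 0.15 -0.14  0.96  0.   -0.68 -0.  ]
 [ 0.23 -0.14  0.94  0.   -0.68 -0.  ]
 [ 0.31 -0.14  0.92  0.   -0.68 -0.  ]
 [ 0.38 -0.14  0.89  0.   -0.68 -0.  ]
 [ 0.45 -0.14  0.86  0.   -0.68 -0.  ]]
```

>>> {"op": "apply_moves", "data": {"plan": "-0.6 -0.2 0.76 0 -0.68 0 1; -0.53 -0.2 0.81 0 -0.68 0 0.6; -0.46 -0.2 0.85 0 -0.68 0 0.6; -0.39 -0.2 0.89 0 -0.68 0 0.6; -0.32 -0.2 0.92 0 -0.68 0 0.6"}}

```text
time_s: 1.3
eef_pos: [0.3086, -0.3496, 0.2586]
eef_rot: [-0.642, 0.642, -0.295, 0.296]
wrist_force: [1.3, -0.7, -0.5]
opening: 0.601
```

>>> {"op": "apply_moves", "data": {"plan": "-0.24 -0.2 0.94 0 -0.68 0 0.6; -0.17 -0.2 0.96 0 -0.68 0 0.6; -0.09 -0.2 0.97 0 -0.68 0 0.6; -0.01 -0.1 0.97 0 -0.68 0 0.6; 0.07 -0.1 0.97 0 -0.68 0 0.6"}}

```text
time_s: 1.8
eef_pos: [0.4482, -0.1503, 0.2989]
eef_rot: [-0.689, 0.689, -0.159, 0.16]
wrist_force: [0.4, -0.9, 0.1]
opening: 0.601
```

>>> {"op": "apply_moves", "data": {"plan": "0.15 -0.1 0.96 0 -0.68 0 0.6; 0.23 -0.1 0.94 0 -0.68 0 0.6; 0.31 -0.1 0.92 0 -0.68 0 0.6; 0.38 0 0.89 0 -0.68 0 0.6; 0.45 0 0.86 0 -0.68 0 0.6"}}

```text
time_s: 2.3
eef_pos: [0.5882, 0.0479, 0.3135]
eef_rot: [-0.707, 0.707, -0.016, 0.016]
wrist_force: [-0.3, -1.8, 0.8]
opening: 0.602
```

```bash
python3 - <<'E'
from h import *
import cv2
np.set_printoptions(suppress=True,linewidth=150)
p,R,o=pose(); print(o["time_s"],p,R.as_matrix().round(3),o["opening"],o["q"].round(2))
print(ctrl.get_calibration("wrist"))
cv2.imwrite("pics/w1.png",ctrl.camera("wrist")[:,:,::-1])
for d in ctrl.recognise("wrist","lifting_bar"): print(d)
cv2.imwrite("pics/side1.png",ctrl.camera("side")[:,:,::-1])
E
```

```text
2.3 [0.5881809  0.04793537 0.31353882] [[ 0.999  0.001  0.045]
 [-0.045 -0.     0.999]
 [ 0.001 -1.    -0.   ]] 0.6021153628241754 [-0.12  0.15  1.43 -0.    1.56 -0.07]
{'intrinsics': array([[423.90053085,   0.        , 316.31131817],
       [  0.        , 423.90053085, 242.52744787],
       [  0.        ,   0.        ,   1.        ]]), 'k1': -0.07760884605305662, 'R': array([[ 0.99895727, -0.0456541 ,  0.00026261],
       [-0.04386412, -0.9581638 ,  0.28283931],
       [-0.01266115, -0.2825559 , -0.95916727]]), 't': array([-0.5862244,  0.0048939,  0.4992671])}
{'point': [0.4864, 0.0829, 0.175], 'score': 0.67}
```

View pics/w1.png

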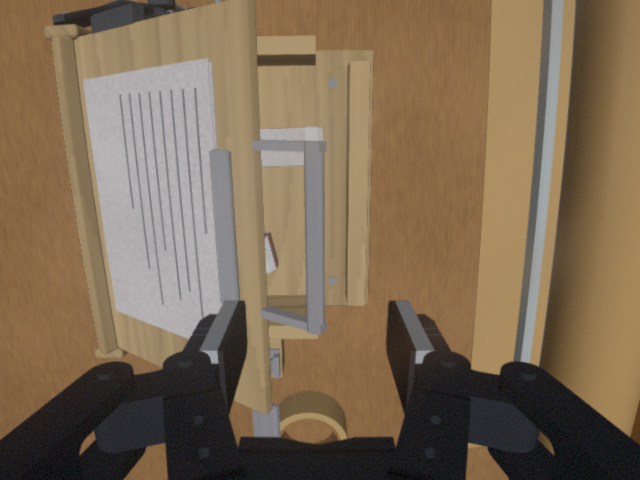

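View pics/side1.png

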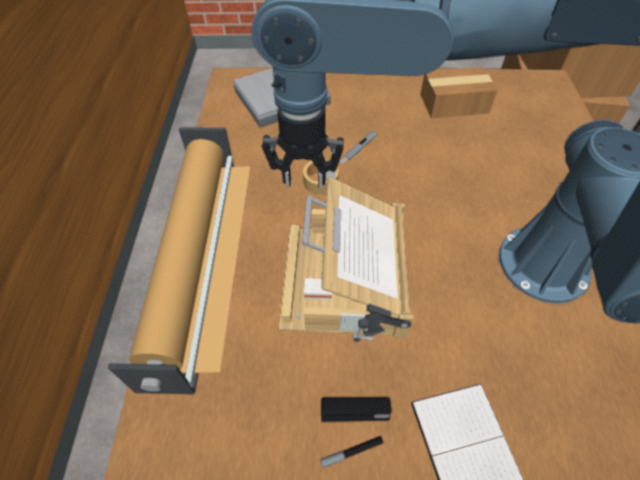

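```bash
python3 - <<'E'
from h import *
from scipy.optimize import least_squares
C={n:ctrl.get_calibration(n) for n in("scene","side","wrist")}
for v in(.0577,-.0577): print(proj("wrist",S2W(P,board(.243,v,0,.5568)),C["wrist"]).round(1))
print("tcp side",proj("side",pose()[0],C["side"]))
obs=[("scene",(258.2,272),lambda p:(.1425,-.143,0)),("scene",(357,319.3),lambda p:(.1425,.143,0)),
("side",(279.6,329.4),lambda p:(.1425,.143,0)),
("side",(308.6,197.8),lambda p:board(.243,-p[4],0,p[3])),("side",(305.7,242.5),lambda p:board(.243,p[4],0,p[3])),
("wrist",(314,146),lambda p:board(.243,p[4],0,p[3])),("wrist",(316,325),lambda p:board(.243,-p[4],0,p[3])),
("wrist",(271,411),lambda p:board(.2,-.145,.005,p[3])),
("wrist",(373,51),lambda p:(.1425,.143,.012)),
("side",(330,178.8),lambda p:board(.2,-.145,.005,p[3])),("side",(323.5,288.4),lambda p:board(.2,.145,.005,p[3])),
("scene",(287.5,193.8),lambda p:(p[5],-.168,.142))]
f=lambda p:np.concatenate([proj(n,S2W(p,g(p)),C[n])-o for n,o,g in obs])
r=least_squares(f,[.52,.08,0.1,.5,.06,0],loss='soft_l1'); print(r.x.round(4)); print(f(r.x).reshape(-1,2).round(1))
p=r.x
for nm,q in [("bar",board(.243,0,0,p[3])),("hinge",(-.125,0,.098)),("knob",(p[5],-.168,.142))]: print(nm,S2W(p,q).round(4))
E
```

```text
[311.1 144.7]
[312.2 325.3]
tcp side [305.22736758 192.2525686 ]
[ 0.5036  0.0489 -0.0372  0.5345  0.0582 -0.0074]
[[-0.3 -0.9]
 [-0.1 -0.8]
 [ 0.   0.7]
 [-0.1  1.7]
 [-1.   1.6]
 [ 0.6 -0.1]
 [ 0.1 -0.1]
 [-5.1  4. ]
 [-0.8 -1.9]
 [-1.5 -2.5]
 [-0.7 -0.7]
 [-0.5 -1. ]]
bar [0.5876 0.0458 0.2218]
hinge [0.3786 0.0535 0.098 ]
knob [ 0.4899 -0.1187  0.142 ]
```

>>> {"op": "apply_moves", "data": {"plan": "-0.03 0.1 0 0 0 0 0.35; 0 0.1 0 0 0 0 0.35; 0 0.5 0.02 0 0 0 0.35; 0 0.7 0 0 0 0 0.35; 0 0.58 0 0 0 0 0.35"}}

```text
time_s: 2.95
eef_pos: [0.5848, 0.0455, 0.2127]
eef_rot: [-0.707, 0.707, -0.018, 0.018]
wrist_force: [0.2, -0.2, 0.8]
opening: 0.352
```

```bash
python3 - <<'E'
from h import *
import cv2
p,R,o=pose(); print(o["time_s"],p,o["opening"],o["wrist_force"])
cv2.imwrite("pics/w2.png",ctrl.camera("wrist")[:,:,::-1])
E
```

```text
2.95 [0.58477144 0.04553026 0.2126873 ] 0.3521755861186281 [ 0.18252499 -0.15195871  0.798928  ]
```

View pics/w2.png

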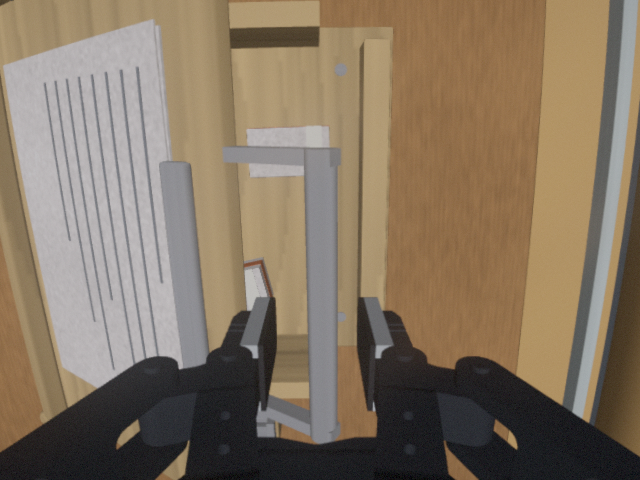

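>>> {"op": "apply_moves", "data": {"plan": "0 0 0 0 0 0 0; 0 0 0 0 0 0 0; 0 0 0 0 0 0 0; 0 0 0 0 0 0 0; 0 0 0 0 0 0 0"}}

```text
time_s: 3.5
eef_pos: [0.5863, 0.047, 0.2154]
eef_rot: [-0.707, 0.707, -0.017, 0.018]
wrist_force: [-0.1, 0.4, 0.3]
opening: -0.0
```

```bash
python3 - <<'E'
from h import *
import cv2
p,R,o=pose(); print(o["time_s"],p,o["opening"],o["wrist_force"])
cv2.imwrite("pics/w3.png",ctrl.camera("wrist")[:,:,::-1])
a=ctrl.camera("side")[:,:,::-1];cv2.imwrite("pics/s3.png",cv2.resize(a[150:330,250:450],None,fx=3.3,fy=3.3,interpolation=cv2.INTER_CUBIC))
E
```

```text
3.5 [0.58630733 0.04696168 0.21535472] -0.0004775438714003389 [-0.14011464  0.3720891   0.34198393]
```

View pics/w3.png

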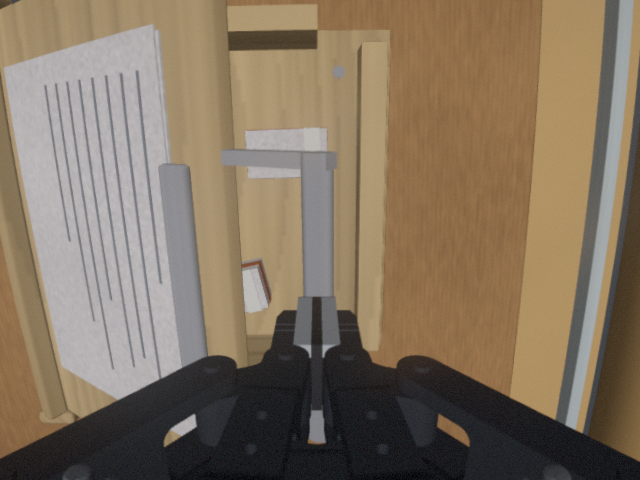

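View pics/s3.png

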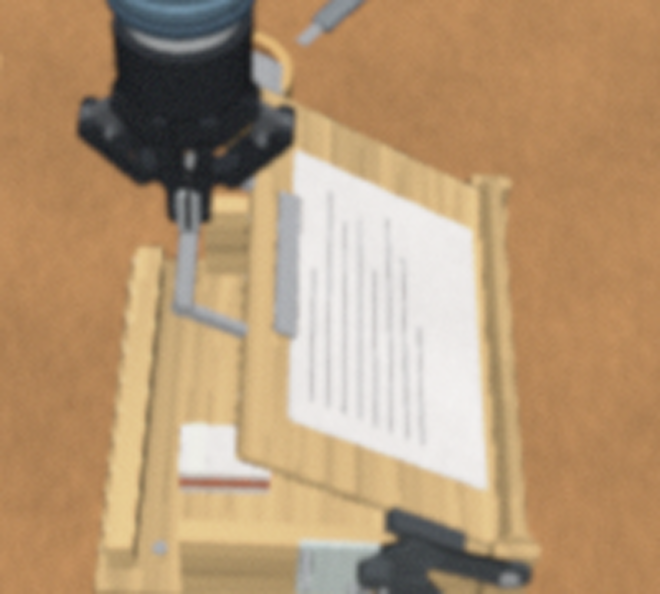

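```bash
python3 - <<'E'
from h import *
from scipy.optimize import least_squares
C={n:ctrl.get_calibration(n) for n in("scene","side","wrist")}
C["w1"]={'intrinsics':C["wrist"]["intrinsics"],'k1':C["wrist"]["k1"],'R':np.array([[ 0.99895727, -0.0456541 ,  0.00026261],
       [-0.04386412, -0.9581638 ,  0.28283931],
       [-0.01266115, -0.2825559 , -0.95916727]]), 't':np.array([-0.5862244,  0.0048939,  0.4992671])}
obs=[("scene",(258.2,272),lambda p:(.1425,-.143,0)),("scene",(357,319.3),lambda p:(.1425,.143,0)),
("side",(279.6,329.4),lambda p:(.1425,.143,0)),
("side",(308.6,197.8),lambda p:board(.243,-p[4],0,p[3])),("side",(305.7,242.5),lambda p:board(.243,p[4],0,p[3])),
("w1",(314,146),lambda p:board(.243,p[4],0,p[3])),("w1",(316,325),lambda p:board(.243,-p[4],0,p[3])),
("wrist",(318,159),lambda p:board(.243,p[4],0,p[3])),
("w1",(271,411),lambda p:board(.2,-.145,.005,p[3])),
("w1",(373,51),lambda p:(.1425,.143,.012)),
("side",(330,178.8),lambda p:board(.2,-.145,.005,p[3])),("side",(323.5,288.4),lambda p:board(.2,.145,.005,p[3])),
("scene",(287.5,193.8),lambda p:(p[5],-.168,.142))]
for th in(None,.25,.41,.57):
    def f(p):
        p=p.copy()
        if th: p[3]=th
        return np.concatenate([proj(n,S2W(p,g(p)),C[n])-o for n,o,g in obs])
    r=least_squares(f,[.52,.08,0.1,.5,.06,0],loss='soft_l1');p=r.x.copy()
    if th:p[3]=th
    print(p.round(4),r.cost); print(f(r.x).reshape(-1,2).round(1).tolist())
    for nm,q in [("bar",board(.243,0,0,p[3])),("hinge",(-.125,0,.098)),("knob",(p[5],-.168,.142))]: print(nm,S2W(p,q).round(4))
# direct triangulation bar left end from side,w1,wrist
def tri(L):
    g=lambda X:np.concatenate([proj(n,X,C[n])-o for n,o in L]); r=least_squares(g,[.58,.1,.2]); return r.x.round(4),r.fun.round(1)
print(tri([("w1",(314,146)),("wrist",(318,159))]),tri([("w1",(314,146)),("side",(305.7,242.5))]),tri([("w1",(316,325)),("side",(308.6,197.8))]))
print(tri([("w1",(271,411)),("side",(330,178.8))]))
print(pose()[0], "scene bar proj", proj("scene",[.587,.047,.2]), )
E
```

```text
[ 0.5042  0.0481 -0.0363  0.5356  0.0586 -0.0089] 16.202887911179225
[[-0.7, -0.8], [-0.5, -0.8], [-0.2, 0.4], [-0.4, 1.2], [-1.2, 1.4], [0.1, -0.7], [0.0, -0.3], [0.2, 0.3], [-4.9, 3.2], [-1.7, -1.8], [-1.8, -2.8], [-0.9, -1.1], [-0.5, -1.2]]
bar [0.5881 0.045  0.222 ]
hinge [0.3792 0.0526 0.098 ]
knob [ 0.4892 -0.1195  0.142 ]
[ 0.4774  0.0294 -0.0344  0.25    0.0726 -0.0064] 136.24843983205255
[[0.4, -8.7], [-1.4, -10.8], [12.1, -6.9], [1.0, 8.6], [-0.2, 16.9], [1.0, 1.5], [1.1, 0.0], [0.4, -0.6], [-0.4, -16.9], [-27.4, 18.0], [-0.6, 6.6], [1.1, 3.5], [-0.7, -6.9]]
bar [0.5878 0.0256 0.1581]
hinge [0.3525 0.0337 0.098 ]
knob [ 0.4652 -0.1383  0.142 ]
[ 0.4905  0.0395 -0.0291  0.41    0.0647 -0.0072] 59.184065353766385
[[0.2, -4.4], [0.0, -5.9], [6.4, -2.6], [-0.1, 4.4], [-0.8, 8.2], [0.5, 0.4], [1.6, 0.1], [0.3, -0.2], [-1.8, -5.7], [-15.8, 6.5], [-1.7, 1.2], [0.5, 0.7], [-0.7, -3.8]]
bar [0.5884 0.0366 0.1949]
hinge [0.3656 0.0431 0.098 ]
knob [ 0.4785 -0.1282  0.142 ]
[ 0.5086  0.0496 -0.0302  0.57    0.0571 -0.0128] 23.932469712829224
[[-1.4, 0.6], [-0.4, 0.5], [-1.8, 1.4], [-0.7, 0.3], [-1.2, -0.5], [-0.6, -1.1], [0.5, -0.2], [-0.7, 0.3], [-3.9, 6.1], [1.7, -4.4], [-2.5, -4.0], [-0.8, -1.8], [-0.4, -0.8]]
bar [0.5881 0.0472 0.2291]
hinge [0.3837 0.0533 0.098 ]
knob [ 0.4907 -0.118   0.142 ]
(array([0.5901, 0.1023, 0.2062]), array([ 0.1, -0. , -0.1,  0. ])) (array([0.59  , 0.1034, 0.2261]), array([-0.3,  0. , -1.1,  0.1])) (array([ 0.586 , -0.0097,  0.2298]), array([-0.2,  0. , -0.5,  0.1]))
(array([ 0.5397, -0.1317,  0.1586]), array([-0.2,  0.2, -0.5,  0.6]))
[0.58595133 0.04708262 0.2146941 ] scene bar proj [320.17204858 207.52128758]
```

```bash
python3 - <<'E'
from h import *
C=ctrl.get_calibration("wrist"); p,R,o=pose()
print("cam",-C["R"].T@C["t"], ctrl.get_obs()["opening"])
for nm,off in [("tip+y",(0,.011,.011)),("tip",(0,.011,0)),("tcp",(0,0,0)),("grasp",(0,-.008,0)),("grasp+y",(0,-.008,.011)),("grasp-y",(0,-.008,-.011)),("tip+13",(0,.024,.011))]:
    X=p+R.apply(off); print(nm,X.round(3),proj("wrist",X,C).round(0), (C["R"]@X+C["t"])[2].round(3))
for z in(.19,.2,.21,.222,.23): 
    X=[.588,.07,z];print(z,proj("wrist",X,C), "w px",(C["intrinsics"][0,0]*.012/(C["R"]@X+C["t"])[2]).round(1))
E
```

```text
cam [0.59019008 0.11811006 0.37883815] -0.0007770426962492963
tip+y [0.586 0.058 0.204] [315. 261.] 0.185
tip [0.586 0.047 0.204] [315. 285.] 0.188
tcp [0.586 0.047 0.215] [314. 295.] 0.178
grasp [0.586 0.047 0.223] [314. 303.] 0.17
grasp+y [0.586 0.058 0.223] [314. 277.] 0.167
grasp-y [0.585 0.036 0.223] [314. 327.] 0.173
tip+13 [0.587 0.058 0.191] [315. 252.] 0.197
0.19 [316.6163289  226.88603866] w px 26.1
0.2 [316.63669863 232.54625463] w px 27.5
0.21 [316.65928588 238.82591799] w px 29.0
0.222 [316.68985922 247.3313115 ] w px 31.0
0.23 [316.71272528 253.69667675] w px 32.5
```

```bash
python3 - <<'E'
from h import *
p,R,o=pose(); print(ctrl.get_obs()["time_s"], ctrl.tcp_to_tips)
for z in (.19,.204,.215,.223,.24,.25): print(z,[ (proj(n,[p[0],p[1]+dy,z])).round(1).tolist() for n in("side","scene") for dy in(.011,-.011)])
import cv2
a=ctrl.camera("scene")[:,:,::-1];cv2.imwrite("pics/c4.png",cv2.resize(a[120:270,230:430],None,fx=4,fy=4,interpolation=cv2.INTER_CUBIC))
a=ctrl.camera("side")[:,:,::-1];cv2.imwrite("pics/s4.png",cv2.resize(a[180:250,270:350],None,fx=8,fy=8,interpolation=cv2.INTER_CUBIC))
E
```

```text
3.6 0.011
0.19 [[307.7, 235.0], [308.0, 226.7], [324.7, 212.8], [316.3, 209.9]]
0.204 [[307.5, 231.0], [307.8, 222.6], [324.7, 207.2], [316.3, 204.3]]
0.215 [[307.4, 227.7], [307.7, 219.3], [324.7, 202.7], [316.3, 199.9]]
0.223 [[307.3, 225.3], [307.6, 216.9], [324.8, 199.4], [316.2, 196.6]]
0.24 [[307.0, 220.1], [307.4, 211.6], [324.8, 192.3], [316.2, 189.6]]
0.25 [[306.9, 217.0], [307.2, 208.4], [324.8, 188.1], [316.2, 185.4]]
```

View pics/c4.png

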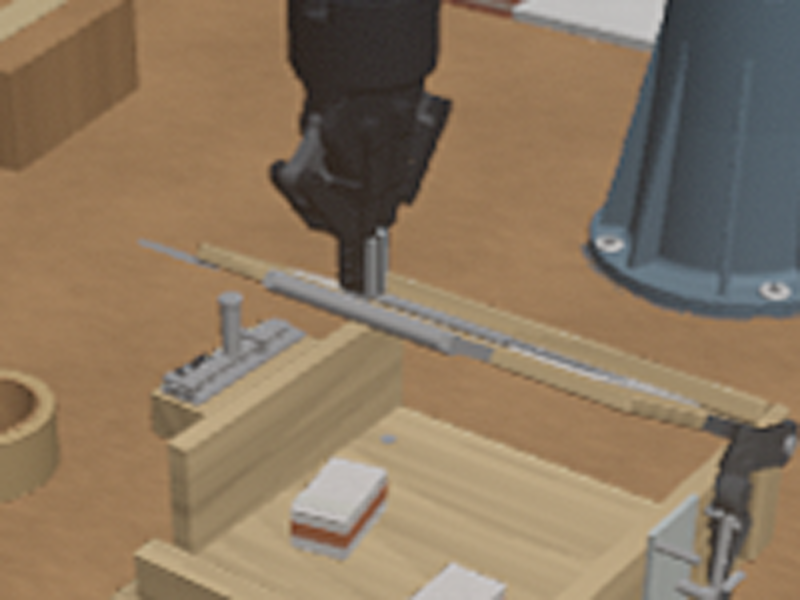

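View pics/s4.png

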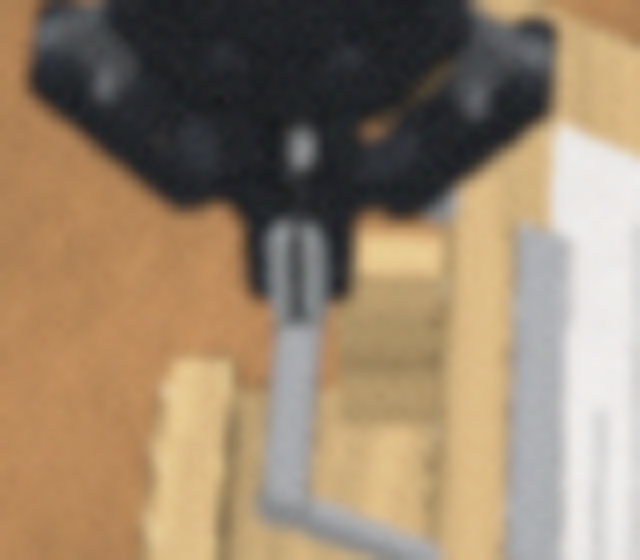

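>>> {"op": "apply_moves", "data": {"plan": "0.03 0 0 0 0 0 0.35; 0 0 0 0 0 0 0.35; 0 0 0 0 0 0 0.35; 0 0.25 0 0 0 0 0.35; 0 0.2 0 0 0 0 0.35"}}

```text
time_s: 4.2
eef_pos: [0.5869, 0.047, 0.1904]
eef_rot: [0.707, -0.707, 0.017, -0.017]
wrist_force: [-0.9, -0.1, 0.1]
opening: 0.349
```

```bash
python3 - <<'E'
from h import *
import cv2
p,R,o=pose(); print(o["time_s"],p,o["opening"],o["wrist_force"])
cv2.imwrite("pics/w5.png",ctrl.camera("wrist")[:,:,::-1])
a=ctrl.camera("side")[:,:,::-1];cv2.imwrite("pics/s5.png",cv2.resize(a[180:250,270:350],None,fx=8,fy=8,interpolation=cv2.INTER_CUBIC))
E
```

```text
4.2 [0.58693114 0.04700594 0.19041578] 0.34912636324206703 [-0.88813885 -0.09086059  0.11463702]
```

View pics/w5.png

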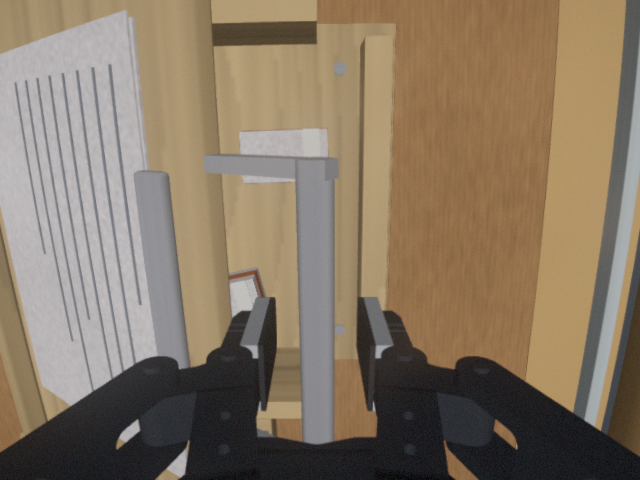

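View pics/s5.png

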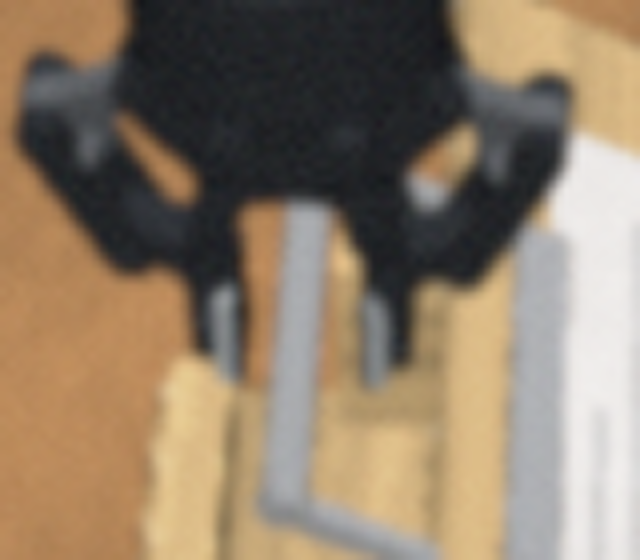

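>>> {"op": "apply_moves", "data": {"plan": "0 0.2 0 0 0 0 0.35; 0 0 0 0 0 0 0; 0 0 0 0 0 0 0; 0 0 0 0 0 0 0; 0 0 0 0 0 0 0"}}

```text
time_s: 4.8
eef_pos: [0.5866, 0.0471, 0.1811]
eef_rot: [0.707, -0.707, 0.018, -0.017]
wrist_force: [-1.5, -0.1, -4.1]
opening: 0.121
```

>>> {"op": "apply_moves", "data": {"plan": "-0.04 -0.07 0 0 0 0 0; -0.04 -0.07 0 0 0 0 0; -0.04 -0.07 0 0 0 0 0; -0.045 -0.065 0 0 0 0 0; -0.045 -0.065 0 0 0 0 0"}}

```text
time_s: 5.3
eef_pos: [0.5753, 0.0475, 0.1979]
eef_rot: [-0.707, 0.707, -0.018, 0.016]
wrist_force: [-6.2, -0.7, -7.2]
opening: 0.116
```

```bash
python3 - <<'E'
from h import *
import cv2
p,R,o=pose(); print(o["time_s"],p,o["opening"],o["wrist_force"],o["torque"])
cv2.imwrite("pics/w6.png",ctrl.camera("wrist")[:,:,::-1])
a=ctrl.camera("side")[:,:,::-1];cv2.imwrite("pics/s6.png",cv2.resize(a[150:330,250:450],None,fx=3.3,fy=3.3,interpolation=cv2.INTER_CUBIC))
E
```

```text
5.3 [0.57530646 0.04747144 0.19794387] 0.11602345464144795 [-6.22227596 -0.72604456 -7.24461456] [-0.12302487  0.89885773  0.0784705 ]
```

View pics/s6.png

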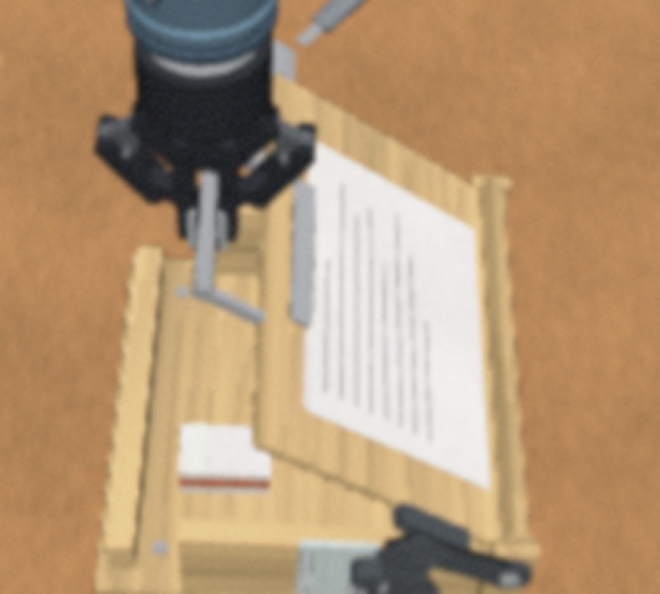

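View pics/w6.png

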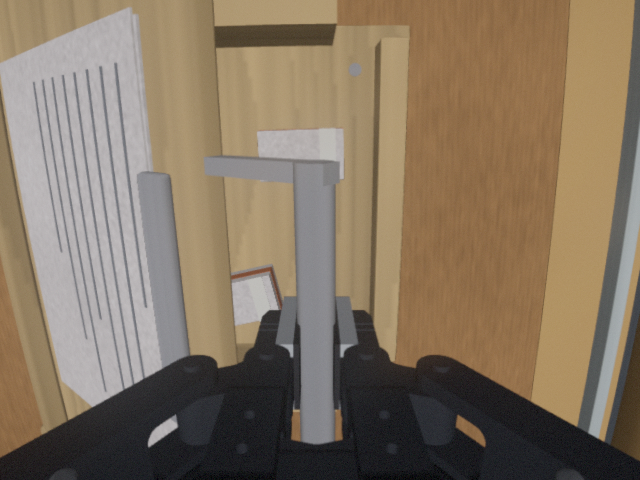

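>>> {"op": "apply_moves", "data": {"plan": "-0.08 -0.09 0 0 0 0 0; -0.08 -0.09 0 0 0 0 0; -0.085 -0.09 0 0 0 0 0; -0.09 -0.09 0 0 0 0 0; -0.09 -0.085 0 0 0 0 0"}}

```text
time_s: 5.9
eef_pos: [0.5556, 0.0482, 0.2219]
eef_rot: [-0.707, 0.707, -0.017, 0.018]
wrist_force: [-1.9, -2.5, -7.9]
opening: 0.119
```

```bash
python3 - <<'E'
from h import *
import cv2
p,R,o=pose(); print(o["time_s"],p,o["opening"],o["wrist_force"],o["torque"])
cv2.imwrite("pics/w7.png",ctrl.camera("wrist")[:,:,::-1])
a=ctrl.camera("side")[:,:,::-1];cv2.imwrite("pics/s7.png",cv2.resize(a[150:330,250:450],None,fx=3.3,fy=3.3,interpolation=cv2.INTER_CUBIC))
E
```

```text
5.9 [0.55560173 0.04823357 0.22185683] 0.11886449549210538 [-1.86092064 -2.49085412 -7.90865596] [-0.48169786  0.25062381  0.11330077]
```

View pics/s7.png

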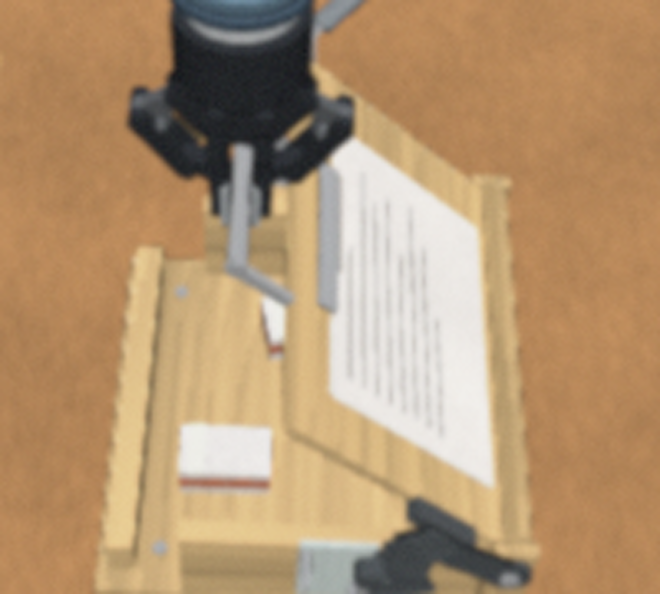

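```bash
python3 - <<'E'
import numpy as np
t=np.linspace(.755,1.14,11)
print(np.c_[t[1:],np.diff(np.cos(t))*.243/.05,-np.diff(np.sin(t))*.243/.05].round(3))
E
```

```text
[[ 0.794 -0.131 -0.134]
 [ 0.832 -0.136 -0.129]
 [ 0.87  -0.141 -0.123]
 [ 0.909 -0.145 -0.118]
 [ 0.948 -0.15  -0.112]
 [ 0.986 -0.154 -0.106]
 [ 1.024 -0.158 -0.1  ]
 [ 1.063 -0.162 -0.094]
 [ 1.102 -0.165 -0.088]
 [ 1.14  -0.168 -0.081]]
```

>>> {"op": "apply_moves", "data": {"plan": "-0.13 -0.135 0 0 0 0 0; -0.135 -0.13 0 0 0 0 0; -0.14 -0.125 0 0 0 0 0; -0.145 -0.12 0 0 0 0 0; -0.15 -0.11 0 0 0 0 0"}}

```text
time_s: 6.5
eef_pos: [0.5202, 0.0496, 0.253]
eef_rot: [-0.706, 0.707, -0.017, 0.018]
wrist_force: [-1.5, -5.7, -7.5]
opening: 0.118
```

>>> {"op": "apply_moves", "data": {"plan": "-0.155 -0.105 0 0 0 0 0; -0.16 -0.1 0 0 0 0 0; -0.16 -0.095 0 0 0 0 0; -0.165 -0.09 0 0 0 0 0; -0.15 -0.07 0 0 0 0 0"}}

```text
time_s: 7.0
eef_pos: [0.481, 0.051, 0.2762]
eef_rot: [-0.706, 0.708, -0.017, 0.018]
wrist_force: [-0.5, -8.2, -7.5]
opening: 0.118
```

```bash
python3 - <<'E'
from h import *
import cv2
p,R,o=pose(); print(o["time_s"],p,o["opening"],o["wrist_force"],o["torque"])
a=ctrl.camera("scene")[:,:,::-1];cv2.imwrite("pics/c8.png",cv2.resize(a[130:290,240:440],None,fx=3.7,fy=3.7,interpolation=cv2.INTER_CUBIC))
a=ctrl.camera("side")[:,:,::-1];cv2.imwrite("pics/s8.png",cv2.resize(a[120:340,250:450],None,fx=2.7,fy=2.7,interpolation=cv2.INTER_CUBIC))
E
```

```text
7.0 [0.48099774 0.05101324 0.2762147 ] 0.11832160678209064 [-0.47776213 -8.22826296 -7.4918928 ] [-1.2728566  -0.15177403  0.05959778]
```

View pics/s8.png

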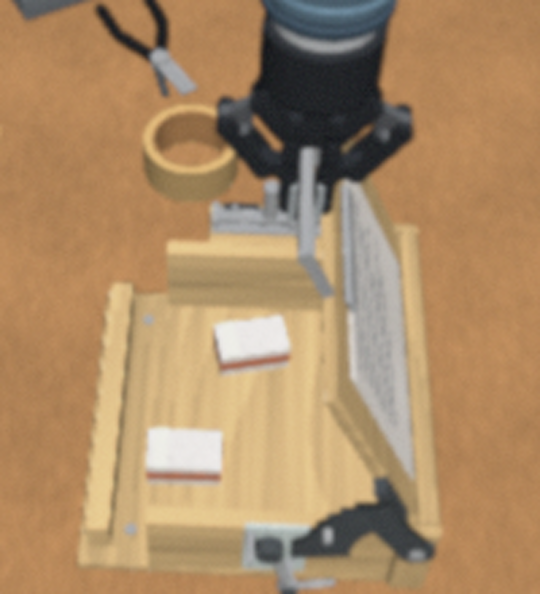

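View pics/c8.png

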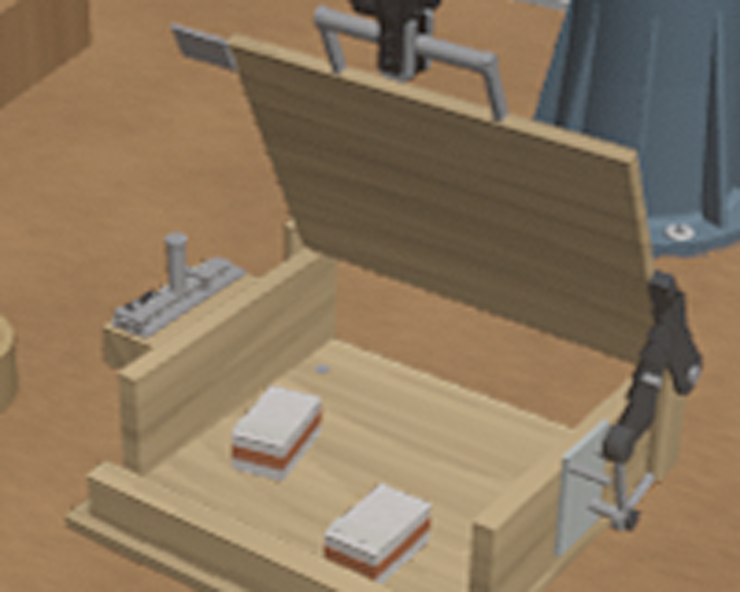

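>>> {"op": "apply_moves", "data": {"plan": "-0.05 -0.025 -0.02 0 0 0 0; -0.05 -0.02 -0.02 0 0 0 0; -0.05 -0.02 -0.01 0 0 0 0; 0 0 0 0 0 0 0; 0 0 0 0 0 0 0"}}

```text
time_s: 7.6
eef_pos: [0.474, 0.0512, 0.2792]
eef_rot: [0.708, -0.706, 0.016, -0.018]
wrist_force: [0.3, 5.2, -2.0]
opening: 0.111
```

```bash
python3 - <<'E'
from h import *
import cv2
p,R,o=pose(); print(o["time_s"],p,o["opening"],o["wrist_force"],o["torque"])
b=ctrl.camera("side")[:,:,::-1]
for n in("scene","side"):
    for d in ctrl.recognise(n,"pawl_head")[:2]: print(n,d)
c=cv2.imread("pics/side0.png")
f=lambda a:cv2.resize(a[280:350,330:420],None,fx=4.4,fy=4.4,interpolation=cv2.INTER_CUBIC)
cv2.imwrite("pics/s9.png",np.hstack([f(c),f(b)]))
E
```

```text
7.6 [0.47403557 0.0512344  0.27922422] 0.11146849665090502 [ 0.30862677  5.1582044  -1.96287156] [ 0.79042809 -0.46185605  0.07156735]
scene {'point': [0.4926, 0.2209, 0.0939], 'score': 0.52}
side {'point': [0.4891, 0.2221, 0.1048], 'score': 0.6}
side {'point': [0.494, -0.1081, 0.1014], 'score': 0.34}
```

View pics/s9.png

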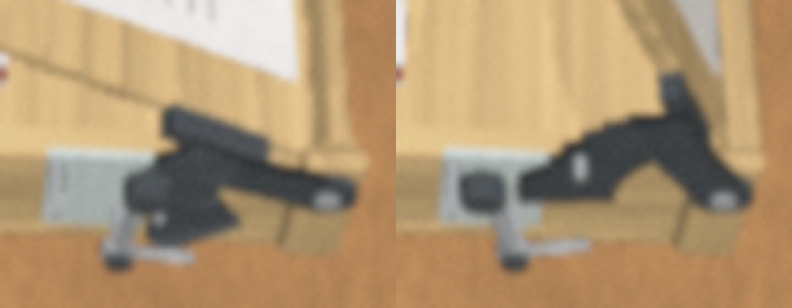

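```bash
python3 - <<'E'
import numpy as np
t=np.r_[np.linspace(1.167,.177,31),np.linspace(.177,-.01,11)[1:]]
A=np.c_[t[1:],np.diff(np.cos(t))*.243/.05,-np.diff(np.sin(t))*.243/.05].round(3)
for i,r in enumerate(A): print(i,r)
E
```

```text
0 [1.134 0.146 0.065]
1 [1.101 0.144 0.07 ]
2 [1.068 0.142 0.075]
3 [1.035 0.139 0.08 ]
4 [1.002 0.137 0.084]
5 [0.969 0.134 0.089]
6 [0.936 0.131 0.093]
7 [0.903 0.128 0.097]
8 [0.87  0.124 0.101]
9 [0.837 0.121 0.105]
10 [0.804 0.117 0.109]
11 [0.771 0.114 0.113]
12 [0.738 0.11  0.117]
13 [0.705 0.106 0.12 ]
14 [0.672 0.102 0.124]
15 [0.639 0.098 0.127]
16 [0.606 0.094 0.13 ]
17 [0.573 0.089 0.133]
18 [0.54  0.085 0.136]
19 [0.507 0.08  0.139]
20 [0.474 0.076 0.141]
21 [0.441 0.071 0.144]
22 [0.408 0.066 0.146]
23 [0.375 0.061 0.148]
24 [0.342 0.056 0.15 ]
25 [0.309 0.051 0.152]
26 [0.276 0.046 0.154]
27 [0.243 0.041 0.155]
28 [0.21  0.036 0.156]
29 [0.177 0.031 0.157]
30 [0.158 0.015 0.09 ]
31 [0.14  0.013 0.09 ]
32 [0.121 0.012 0.09 ]
33 [0.102 0.01  0.09 ]
34 [0.083 0.008 0.09 ]
35 [0.065 0.007 0.091]
36 [0.046 0.005 0.091]
37 [0.027 0.003 0.091]
38 [0.009 0.002 0.091]
39 [-0.01  -0.     0.091]
```

>>> {"op": "apply_moves", "data": {"plan": "0.145 0.065 0.005 0 0 0 0; 0.145 0.07 0.005 0 0 0 0; 0.14 0.075 0.005 0 0 0 0; 0.14 0.08 0.005 0 0 0 0; 0.135 0.085 0 0 0 0 0"}}

```text
time_s: 8.25
eef_pos: [0.51, 0.0497, 0.2601]
eef_rot: [0.707, -0.707, 0.016, -0.018]
wrist_force: [1.8, 5.1, 3.7]
opening: 0.118
```

>>> {"op": "apply_moves", "data": {"plan": "0.135 0.09 0 0 0 0 0; 0.13 0.093 0.005 0 0 0 0; 0.13 0.097 0 0 0 0 0; 0.125 0.1 0.005 0 0 0 0; 0.12 0.105 0 0 0 0 0"}}

```text
time_s: 8.75
eef_pos: [0.542, 0.0486, 0.2355]
eef_rot: [0.707, -0.707, 0.017, -0.018]
wrist_force: [2.1, 4.9, 4.1]
opening: 0.11
```

>>> {"op": "apply_moves", "data": {"plan": "0.117 0.11 0 0 0 0 0; 0.114 0.113 0.005 0 0 0 0; 0.11 0.117 0 0 0 0 0; 0.106 0.12 0.005 0 0 0 0; 0.102 0.124 0 0 0 0 0"}}

```text
time_s: 9.25
eef_pos: [0.5694, 0.0476, 0.2059]
eef_rot: [0.707, -0.707, 0.017, -0.018]
wrist_force: [3.8, 5.0, 2.6]
opening: 0.118
```

```bash
python3 - <<'E'
from h import *
import cv2
p,R,o=pose(); print(o["time_s"],p,o["opening"],o["wrist_force"],o["torque"])
a=ctrl.camera("side")[:,:,::-1];cv2.imwrite("pics/s10.png",cv2.resize(a[120:340,250:450],None,fx=2.7,fy=2.7,interpolation=cv2.INTER_CUBIC))
E
```

```text
9.25 [0.56938981 0.04758751 0.20592027] 0.11761790009022058 [3.78842605 4.99998727 2.6149042 ] [ 0.8025636  -0.17798937  0.17691417]
```

View pics/s10.png

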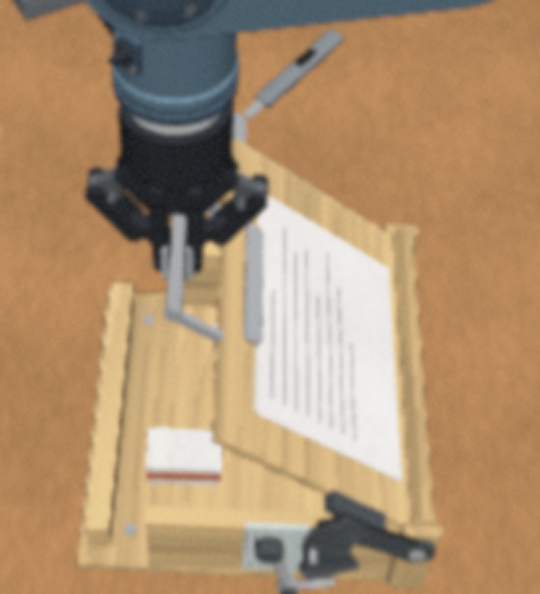

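>>> {"op": "apply_moves", "data": {"plan": "0.105 0.125 0.01 0 0 0 0; 0.1 0.128 0.005 0 0 0 0; 0.095 0.13 0.005 0 0 0 0; 0.09 0.134 0 0 0 0 0; 0.085 0.137 0.005 0 0 0 0"}}

```text
time_s: 9.8
eef_pos: [0.5919, 0.0468, 0.1723]
eef_rot: [-0.707, 0.707, -0.018, 0.017]
wrist_force: [0.4, -2.2, 2.2]
opening: 0.118
```

>>> {"op": "apply_moves", "data": {"plan": "0.08 0.14 0 0 0 0 0; 0.075 0.143 0.005 0 0 0 0; 0.067 0.146 0 0 0 0 0; 0.062 0.148 0.005 0 0 0 0; 0.057 0.15 0 0 0 0 0"}}

```text
time_s: 10.3
eef_pos: [0.609, 0.0464, 0.1359]
eef_rot: [-0.706, 0.707, -0.018, 0.017]
wrist_force: [-0.7, -4.9, -1.1]
opening: 0.121
```

>>> {"op": "apply_moves", "data": {"plan": "0.05 0.15 0 0 0 0 0; 0.045 0.15 0.005 0 0 0 0; 0.04 0.15 0 0 0 0 0; 0.035 0.155 0.005 0 0 0 0; 0.03 0.155 0 0 0 0 0"}}

```text
time_s: 10.8
eef_pos: [0.6196, 0.0459, 0.0984]
eef_rot: [-0.706, 0.708, -0.017, 0.018]
wrist_force: [1.1, -5.9, 0.7]
opening: 0.116
```

```bash
python3 - <<'E'
from h import *
import cv2
p,R,o=pose(); print(o["time_s"],p,o["opening"],o["wrist_force"],o["torque"])
a=ctrl.camera("side")[:,:,::-1];cv2.imwrite("pics/s11.png",cv2.resize(a[120:340,250:450],None,fx=2.7,fy=2.7,interpolation=cv2.INTER_CUBIC))
E
```

```text
10.8 [0.61960309 0.04587995 0.09840165] 0.11640527821507644 [ 1.05714019 -5.91476602  0.67715433] [-1.00713469  0.29842679  0.16211707]
```

View pics/s11.png

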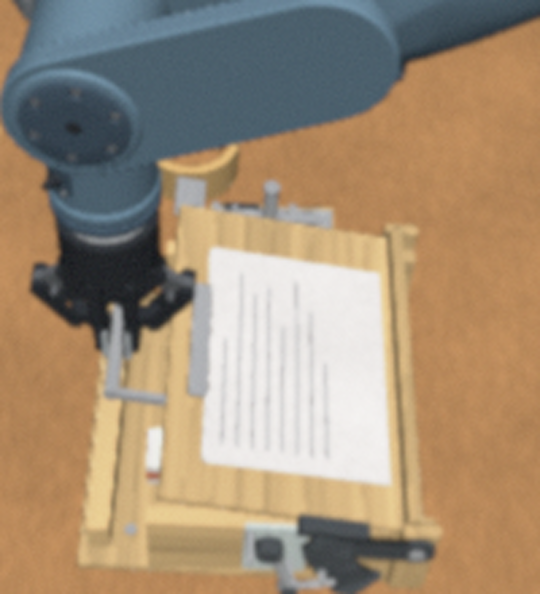

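Nearly shut (~0.18). Continue slower to the stops.

>>> {"op": "apply_moves", "data": {"plan": "0.015 0.09 0 0 0 0 0; 0.01 0.09 -0.01 0 0 0 0; 0.01 0.09 0 0 0 0 0; 0.01 0.09 0 0 0 0 0; 0.01 0.09 0 0 0 0 0"}}

```text
time_s: 11.35
eef_pos: [0.6228, 0.0458, 0.0763]
eef_rot: [-0.707, 0.707, -0.017, 0.018]
wrist_force: [2.9, -5.7, -1.1]
opening: 0.115
```

>>> {"op": "apply_moves", "data": {"plan": "0.005 0.09 0 0 0 0 0; 0.005 0.08 0 0 0 0 0; 0 0.08 0 0 0 0 0; 0 0.07 0 0 0 0 0; 0 0.04 0 0 0 0 0"}}

```text
time_s: 11.85
eef_pos: [0.6239, 0.0458, 0.0587]
eef_rot: [-0.707, 0.707, -0.016, 0.019]
wrist_force: [5.6, -5.0, -2.7]
opening: 0.113
```

```bash
python3 - <<'E'
from h import *
import cv2
p,R,o=pose(); print(o["time_s"],p,o["opening"],o["wrist_force"],o["torque"])
a=ctrl.camera("scene")[:,:,::-1];cv2.imwrite("pics/c12.png",cv2.resize(a[150:320,240:440],None,fx=3.5,fy=3.5,interpolation=cv2.INTER_CUBIC))
E
```

```text
11.85 [0.62391871 0.04581067 0.05869008] 0.11321898589908656 [ 5.57362705 -5.0184955  -2.7257015 ] [-0.84278442 -0.96291171  0.14179849]
```

View pics/c12.png

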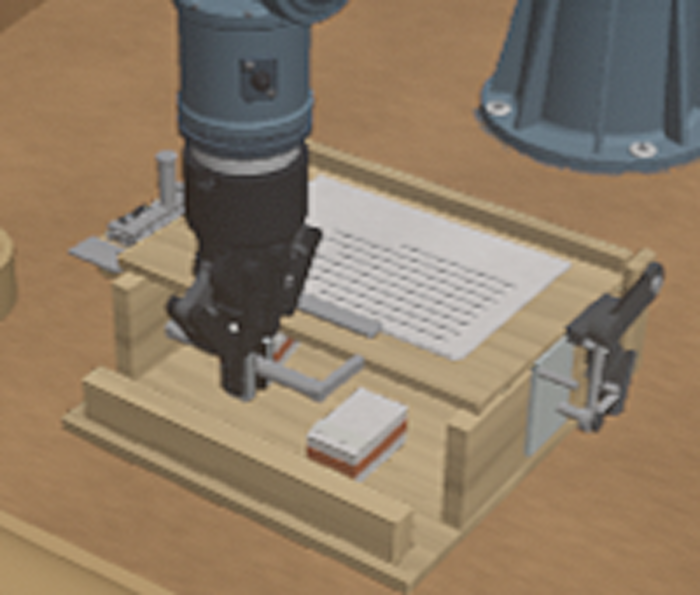

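>>> {"op": "apply_moves", "data": {"plan": "0.01 0.03 0 0 0 0 0; 0.01 0.03 0 0 0 0 0; 0.01 0.03 0 0 0 0 0; 0 0.02 0 0 0 0 0; 0 0 0 0 0 0 0"}}

```text
time_s: 12.4
eef_pos: [0.624, 0.0458, 0.0522]
eef_rot: [-0.707, 0.707, -0.017, 0.018]
wrist_force: [0.7, -5.3, -3.5]
opening: 0.116
```

>>> {"op": "apply_moves", "data": {"plan": "0 0.03 0 0 0 0 0; 0 0.03 0 0 0 0 0; 0 0.03 0 0 0 0 0; 0 0 0 0 0 0 0; 0 0 0 0 0 0 0"}}

```text
time_s: 12.9
eef_pos: [0.6241, 0.0458, 0.051]
eef_rot: [-0.706, 0.707, -0.017, 0.017]
wrist_force: [-11.3, -6.0, 19.3]
opening: 0.117
```

```bash
python3 - <<'E'
from h import *
import cv2
p,R,o=pose(); print(o["time_s"],p,o["opening"],o["wrist_force"],o["torque"])
a=ctrl.camera("side")[:,:,::-1];cv2.imwrite("pics/s13.png",cv2.resize(a[120:340,250:450],None,fx=2.7,fy=2.7,interpolation=cv2.INTER_CUBIC))
a=ctrl.camera("scene")[:,:,::-1];cv2.imwrite("pics/c13.png",cv2.resize(a[150:320,240:440],None,fx=3.5,fy=3.5,interpolation=cv2.INTER_CUBIC))
for v in(.145,-.145):
  for th in(0,.03,.06):print(v,th,[proj(n,S2W(P,board(.2,v,.005,th))).round(1).tolist() for n in("scene","side")])
E
```

```text
12.9 [0.62410546 0.04575705 0.05102892] 0.1169953671261788 [-11.25504314  -5.97549426  19.33961858] [-0.8275411   1.66952153  0.14495702]
0.145 0 [[377.2, 265.9], [307.4, 312.1]]
0.145 0.03 [[377.4, 263.6], [307.4, 310.8]]
0.145 0.06 [[377.7, 261.2], [307.5, 309.5]]
-0.145 0 [[273.9, 223.2], [315.6, 205.4]]
-0.145 0.03 [[273.8, 221.0], [315.7, 203.8]]
-0.145 0.06 [[273.8, 218.8], [315.8, 202.2]]
```

View pics/s13.png

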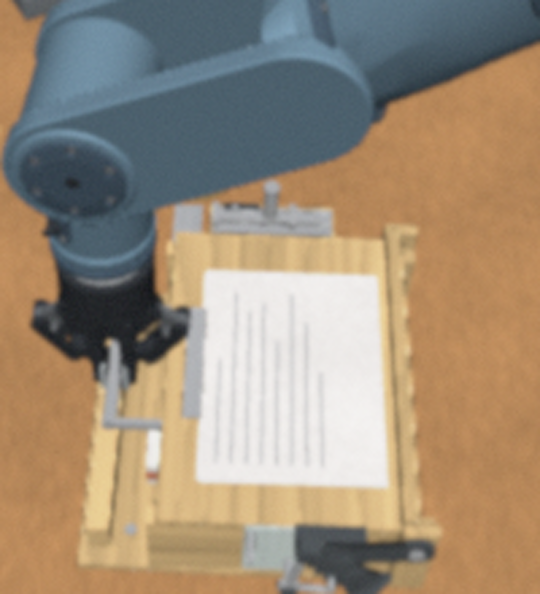

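View pics/c13.png

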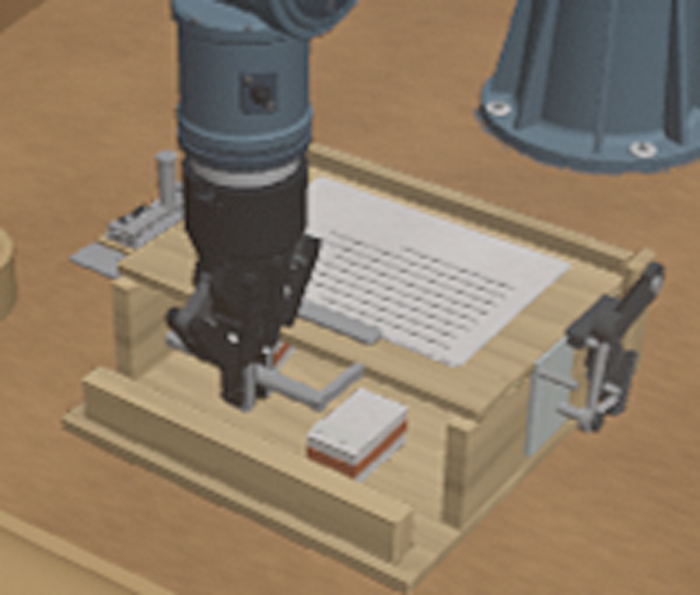

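>>> {"op": "apply_moves", "data": {"plan": "0 -0.04 0 0 0 0 0; 0 0 0 0 0 0 0.15; 0 0 0 0 0 0 0.25; 0 0 0 0 0 0 0.33; 0 0 0 0 0 0 0.33"}}

```text
time_s: 13.5
eef_pos: [0.6236, 0.0469, 0.05]
eef_rot: [0.707, -0.707, 0.017, -0.017]
wrist_force: [0.2, -0.2, 0.8]
opening: 0.33
```

>>> {"op": "apply_moves", "data": {"plan": "0 -0.2 0 0 0 0 0.33; 0 -0.4 0 0 0 0 0.33; 0 -0.6 0 0 0 0 0.33; 0 -0.8 0 0 0 0 0.33; 0 -0.8 0 0 0 0 0.33"}}

```text
time_s: 14.0
eef_pos: [0.6233, 0.0466, 0.1921]
eef_rot: [0.707, -0.707, 0.017, -0.017]
wrist_force: [0.2, 0.1, 0.3]
opening: 0.329
```

```bash
python3 - <<'E'
from h import *
import cv2
p,R,o=pose(); print(o["time_s"],p,o["opening"],o["wrist_force"],o["torque"])
cv2.imwrite("pics/w14.png",ctrl.camera("wrist")[:,:,::-1])
print(ctrl.get_calibration("wrist"))
s=ctrl.camera("side")[:,:,::-1];cv2.imwrite("pics/s14.png",s)
c=ctrl.camera("scene")[:,:,::-1];cv2.imwrite("pics/c14.png",c)
for n in("scene","side","wrist"):
    for d in ctrl.recognise(n,"bolt_knob")[:2]: print(n,d)
f=lambda a,x,y:cv2.resize(a[y:y+75,x:x+75],None,fx=5.3,fy=5.3,interpolation=cv2.INTER_CUBIC)
cv2.imwrite("pics/k14.png",np.hstack([f(s,310,170),f(c,250,175)]))
E
```

```text
14.0 [0.62334704 0.04662275 0.19209355] 0.3286805973727842 [0.21599501 0.12003022 0.26996181] [-0.00596965 -0.01815871 -0.00155209]
{'intrinsics': array([[423.90053085,   0.        , 316.31131817],
       [  0.        , 423.90053085, 242.52744787],
       [  0.        ,   0.        ,   1.        ]]), 'k1': -0.07760884605305662, 'R': array([[ 0.9987405 , -0.04893114,  0.01109741],
       [-0.05006987, -0.95776004,  0.28317612],
       [-0.00322747, -0.28337511, -0.95900372]]), 't': array([-0.62753112,  0.0407239 ,  0.3853438 ])}
scene {'point': [0.4989, -0.1131, 0.0969], 'score': 0.51}
side {'point': [0.4902, -0.1139, 0.1038], 'score': 0.5}
side {'point': [0.4497, -0.4138, 0.0094], 'score': 0.4}
```

View pics/w14.png

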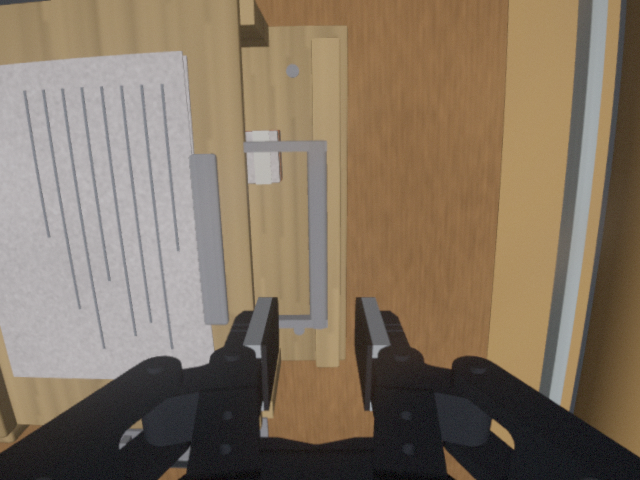

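View pics/k14.png

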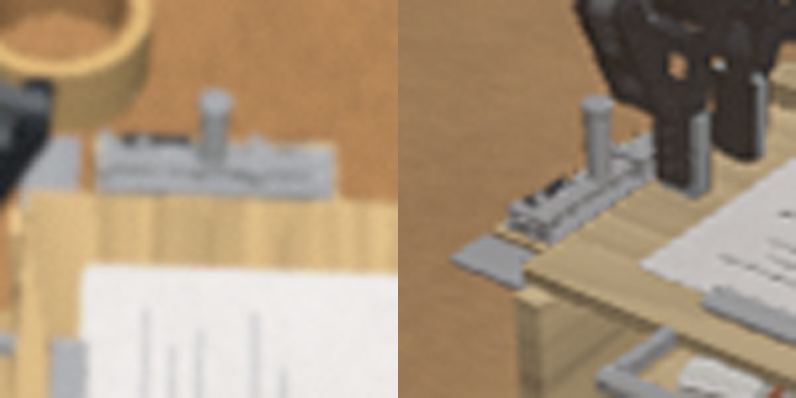

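```bash
python3 - <<'E'
from h import *
from scipy.optimize import least_squares
C={n:ctrl.get_calibration(n) for n in("scene","side")}
L=[("side",(350.6,187.9)),("scene",(287.8,194.4))]
r=least_squares(lambda X:np.concatenate([proj(n,X,C[n])-o for n,o in L]),[.49,-.12,.142]);print(r.x,r.fun)
r=least_squares(lambda X:np.concatenate([proj(n,[*X,.142],C[n])-o for n,o in L]),[.49,-.12]);k=r.x;print(r.x,r.fun)
p,R,o=pose(); yaw=-.036; d=np.array([np.cos(yaw),np.sin(yaw)])
T=np.r_[k-.040*d,.192]; print("target",T,"tool delta shares",(R.inv().apply(T-p)/.05).round(3))
print(R.as_matrix().round(3))
E
```

```text
[ 0.48822731 -0.11988779  0.13845737] [ 0.11072328  0.95589066 -0.67786383 -0.72840587]
[ 0.48975717 -0.1172164 ] [-0.41727866  0.7759154  -0.24280947 -1.44945725]
target [ 0.44978308 -0.11577671  0.192     ] tool delta shares [-3.298 -0.049 -3.413]
[[ 0.999 -0.002  0.049]
 [-0.049  0.     0.999]
 [-0.002 -1.     0.   ]]
```

>>> {"op": "apply_moves", "data": {"plan": "-0.5 0 -0.5 0 0 0 0.1; -0.75 0 -0.75 0 0 0 0; -0.75 0 -0.8 0 0 0 0; -0.75 0 -0.8 0 0 0 0; -0.55 0 -0.56 0 0.1 0 0"}}

```text
time_s: 14.8
eef_pos: [0.4568, -0.1077, 0.1885]
eef_rot: [0.707, -0.706, 0.023, -0.02]
wrist_force: [-0.2, -1.2, 1.0]
opening: -0.004
```

```bash
python3 - <<'E'
from h import *
import cv2
p,R,o=pose(); print(o["time_s"],p,o["opening"],R.as_matrix().round(3)[:,0])
cv2.imwrite("pics/w15.png",ctrl.camera("wrist")[:,:,::-1])
s=ctrl.camera("side")[:,:,::-1]
c=ctrl.camera("scene")[:,:,::-1]
f=lambda a,x,y:cv2.resize(a[y:y+90,x:x+90],None,fx=4.4,fy=4.4,interpolation=cv2.INTER_CUBIC)
cv2.imwrite("pics/k15.png",np.hstack([f(s,310,130),f(c,250,140)]))
E
```

```text
14.8 [ 0.45676596 -0.10768299  0.18845218] -0.003633352987389619 [ 0.998 -0.061 -0.004]
```

View pics/w15.png

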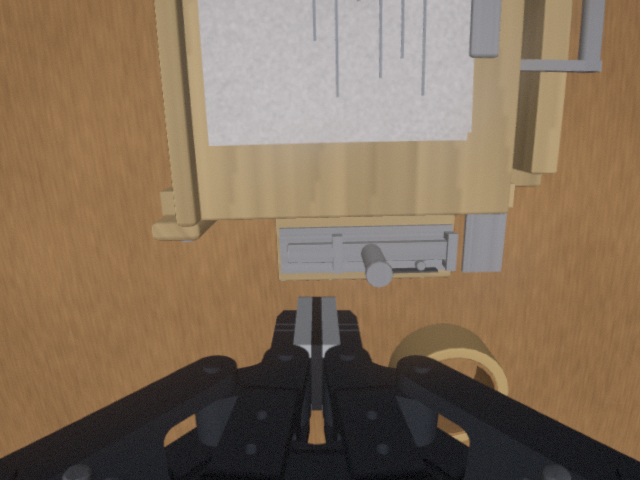

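View pics/k15.png

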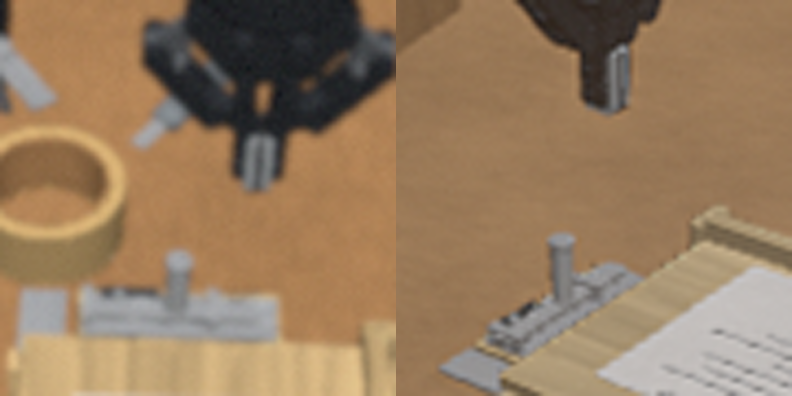

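```bash
python3 - <<'E'
from h import *
from scipy.optimize import least_squares
C={n:ctrl.get_calibration(n) for n in("scene","side","wrist")}
tri=lambda L:least_squares(lambda X:np.concatenate([proj(n,X,C[n])-o for n,o in L]),[.49,-.12,.142])
r=tri([("side",(368.6,172.7)),("scene",(297.3,165))]);print(r.x,r.fun)
p,R,o=pose();print(p,r.x-p)
r=tri([("side",(350.6,187.9)),("scene",(287.8,194.4)),("wrist",(379,275))]);print("knob",r.x,r.fun)
k=r.x[:2];yaw=-.036; d=np.array([np.cos(yaw),np.sin(yaw)])
for z in(.19,.1):
  T=np.r_[k-.038*d,z]; print("target",T,"tool delta shares",(R.inv().apply(T-p)/.05).round(3))
print((R.inv()*Rdown(-.036)).as_rotvec()/.12)
E
```

```text
[ 0.45093748 -0.11255647  0.20308968] [-0.06493337 -0.53637789  0.38959386  0.43370574]
[ 0.45771536 -0.10786586  0.18896262] [-0.00677788 -0.00469061  0.01412706]
knob [ 0.49105574 -0.11944401  0.14063597] [-1.01139323  0.47276835 -1.25114933 -1.00006845 -0.31477846 -0.20695835]
target [ 0.45308036 -0.1180763   0.19      ] tool delta shares [-0.079 -0.021 -0.21 ]
target [ 0.45308036 -0.1180763   0.1       ] tool delta shares [-0.075  1.779 -0.212]
[-0.0098416  -0.23993694 -0.02075312]
```

>>> {"op": "apply_moves", "data": {"plan": "-0.08 0.1 -0.17 0 -0.24 0 0; 0 0.5 0 0 0 0 0; 0 0.5 0 0 0 0 0; 0 0.4 0 0 0 0 0; 0 0.17 0 0 0 0 0"}}

```text
time_s: 15.45
eef_pos: [0.4539, -0.1135, 0.1039]
eef_rot: [0.708, -0.706, 0.013, -0.009]
wrist_force: [0.2, 1.2, -0.5]
opening: -0.001
```

```bash
python3 - <<'E'
from h import *
import cv2
p,R,o=pose(); print(o["time_s"],p,o["opening"],R.as_matrix().round(3)[:,0],o["wrist_force"])
cv2.imwrite("pics/w16.png",ctrl.camera("wrist")[:,:,::-1])
s=ctrl.camera("side")[:,:,::-1]
c=ctrl.camera("scene")[:,:,::-1]
f=lambda a,x,y:cv2.resize(a[y:y+90,x:x+90],None,fx=4.4,fy=4.4,interpolation=cv2.INTER_CUBIC)
cv2.imwrite("pics/k16.png",np.hstack([f(s,310,130),f(c,250,140)]))
E
```

```text
15.45 [ 0.45394936 -0.11349419  0.10393451] -0.0010908641771710933 [ 1.    -0.031 -0.004] [ 0.18512858  1.18316233 -0.50506698]
```

View pics/w16.png

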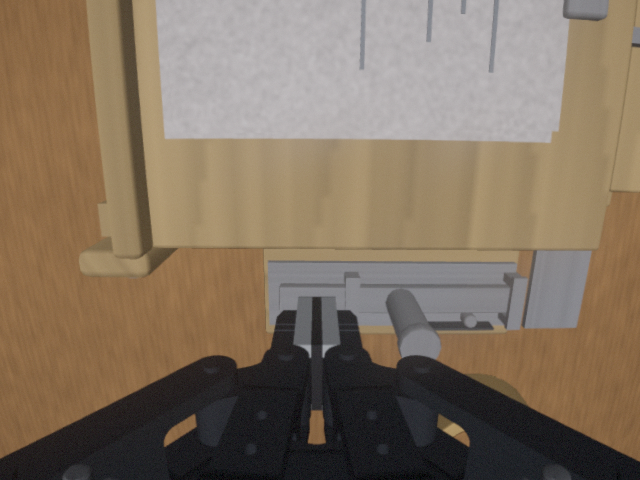

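View pics/k16.png

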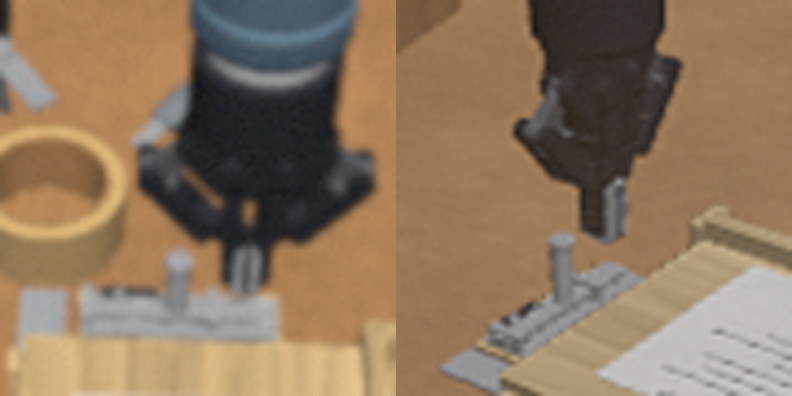

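```bash
python3 - <<'E'
from h import *
from scipy.optimize import least_squares
C={n:ctrl.get_calibration(n) for n in("scene","side","wrist")}
tri=lambda L:least_squares(lambda X:np.concatenate([proj(n,X,C[n])-o for n,o in L]),[.49,-.12,.142])
r=tri([("side",(365.9,196.8)),("scene",(298,195))]);print(r.x,r.fun)
r=tri([("side",(350.6,187.9)),("scene",(287.8,194.4)),("wrist",(420,347))]);print("knob",r.x,r.fun)
X=r.x
# wrist: ray of tip (317,298) in plane z
c=C["wrist"]
import cv2
for z in(.115,.12,.13,.14):
  u=least_squares(lambda q:proj("wrist",[q[0],q[1],z],c)-np.array([317,298]),[.45,-.1]).x; print(z,u)
E
```

```text
[ 0.45044513 -0.11345442  0.11864241] [-0.04451886 -0.39769083  0.28956992  0.30409924]
knob [ 0.49147034 -0.11976373  0.14215838] [-1.15646098 -0.0558805  -1.47545776 -1.5073422  -0.21715161 -0.27059339]
0.115 [ 0.45635072 -0.11236014]
0.12 [ 0.45642284 -0.11015308]
0.13 [ 0.45656708 -0.10573897]
0.14 [ 0.45671132 -0.10132485]
```

>>> {"op": "apply_moves", "data": {"plan": "0.1 0 0 0 0 0 0; 0.1 0 0 0 0 0 0; 0.1 0 0 0 0 0 0; 0.1 0 0 0 0 0 0; 0.1 0 0 0 0 0 0"}}

```text
time_s: 16.1
eef_pos: [0.4809, -0.1162, 0.1072]
eef_rot: [-0.707, 0.707, -0.011, 0.012]
wrist_force: [-1.1, -0.1, 1.9]
opening: 0.004
```

>>> {"op": "apply_moves", "data": {"plan": "0.05 0 0 0 0 0 0; 0.05 0 0 0 0 0 0; 0.05 0 0 0 0 0 0; 0.05 0 0 0 0 0 0; 0 0 0 0 0 0 0"}}

```text
time_s: 16.6
eef_pos: [0.4904, -0.1164, 0.1068]
eef_rot: [0.707, -0.707, 0.011, -0.011]
wrist_force: [-0.8, -0.8, -0.1]
opening: 0.0
```

```bash
python3 - <<'E'
from h import *
import cv2
p,R,o=pose(); print(o["time_s"],p,o["opening"],o["wrist_force"])
cv2.imwrite("pics/w17.png",ctrl.camera("wrist")[:,:,::-1])
E
```

```text
16.6 [ 0.49044516 -0.11638102  0.10678306] 0.0004463458883046333 [-0.83123972 -0.84061069 -0.08832517]
```

View pics/w17.png

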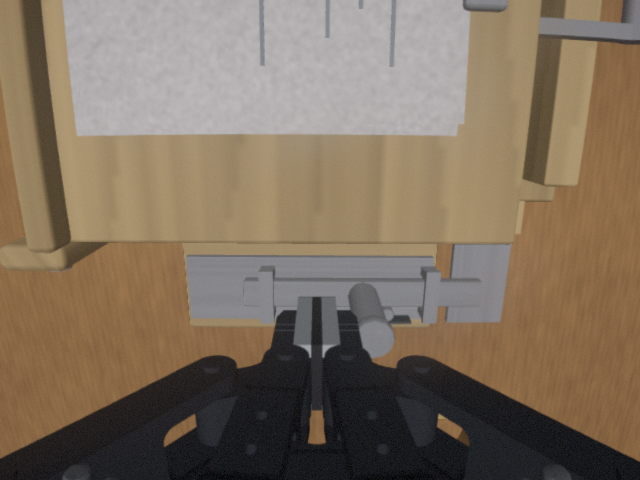

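>>> {"op": "apply_moves", "data": {"plan": "0.05 0 0 0 0 0 0; 0.05 0 0 0 0 0 0; 0.04 0 0 0 0 0 0; 0.04 0 0 0 0 0 0; 0 0 0 0 0 0 0"}}

```text
time_s: 17.15
eef_pos: [0.4992, -0.1167, 0.1068]
eef_rot: [0.707, -0.707, 0.011, -0.011]
wrist_force: [0.0, 0.0, 0.5]
opening: 0.002
```

>>> {"op": "apply_moves", "data": {"plan": "0.04 0 0 0 0 0 0; 0.04 0 0 0 0 0 0; 0.02 0 0 0 0 0 0; 0 0 0 0 0 0 0; 0 0 0 0 0 0 0"}}

```text
time_s: 17.65
eef_pos: [0.5015, -0.1166, 0.1063]
eef_rot: [0.707, -0.707, 0.014, -0.009]
wrist_force: [-12.5, -0.5, 7.3]
opening: -0.002
```

>>> {"op": "apply_moves", "data": {"plan": "0.03 0 0 0 0 0 0; 0 0 0 0 0 0 0; 0 0 0 0 0 0 0; 0 0 0 0 0 0 0; 0 0 0 0 0 0 0"}}

```text
time_s: 18.15
eef_pos: [0.5018, -0.1166, 0.1062]
eef_rot: [0.707, -0.707, 0.014, -0.008]
wrist_force: [-17.6, -1.5, 9.1]
opening: -0.004
```

```bash
python3 - <<'E'
from h import *
import cv2
p,R,o=pose(); print(o["time_s"],p,o["opening"],o["wrist_force"])
cv2.imwrite("pics/w18.png",ctrl.camera("wrist")[:,:,::-1])
E
```

```text
18.15 [ 0.50183278 -0.11659411  0.10616637] -0.004406840036194246 [-17.56669305  -1.47468514   9.1062779 ]
```

View pics/w18.png

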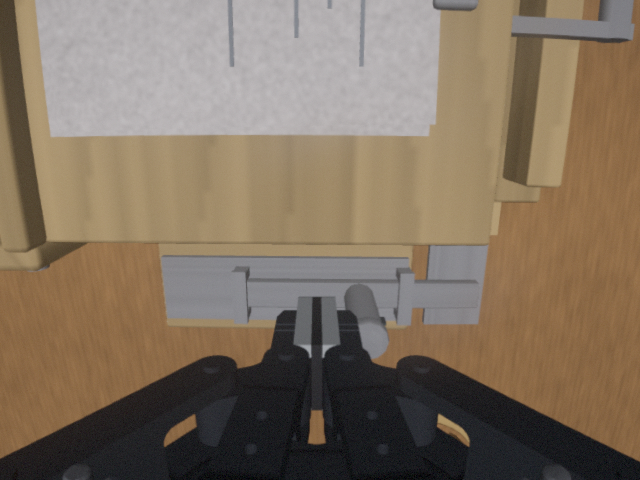

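>>> {"op": "apply_moves", "data": {"plan": "-0.1 0 0 0 0 0 0; -0.2 0 0 0 0 0 0; -0.1 -0.2 0 0 0 0 0; 0 -0.7 0 0 0 0 0; 0 -0.9 0 0 0 0 0"}}

```text
time_s: 18.7
eef_pos: [0.4842, -0.1155, 0.1967]
eef_rot: [0.708, -0.706, 0.013, -0.01]
wrist_force: [1.1, -0.5, 0.0]
opening: -0.001
```

>>> {"op": "apply_moves", "data": {"plan": "-0.2 -0.5 -0.5 0 0 0 0; -0.2 -0.3 -0.7 0 0 0 0; -0.2 0 -0.7 0 0 0 0; 0 0 -0.7 0 0 0 0; 0 0 0 0 0 0 0"}}

```text
time_s: 19.2
eef_pos: [0.4513, -0.2491, 0.2382]
eef_rot: [-0.706, 0.708, -0.012, 0.013]
wrist_force: [-0.4, 1.1, 0.1]
opening: -0.0
```

```bash
python3 - <<'E'
from h import *
import cv2
p,R,o=pose(); print(o["time_s"],p,o["opening"],o["wrist_force"])
s=ctrl.camera("side")[:,:,::-1]
c=ctrl.camera("scene")[:,:,::-1]
cv2.imwrite("pics/s19.png",s);cv2.imwrite("pics/c19.png",c)
f=lambda a,x,y:cv2.resize(a[y:y+75,x:x+75],None,fx=5.3,fy=5.3,interpolation=cv2.INTER_CUBIC)
cv2.imwrite("pics/k19.png",np.hstack([f(s,310,170),f(c,250,175)]))
E
```

```text
19.2 [ 0.45128635 -0.24907346  0.23815927] -0.0001377686495599326 [-0.41476252  1.08304312  0.06115448]
```

View pics/k19.png

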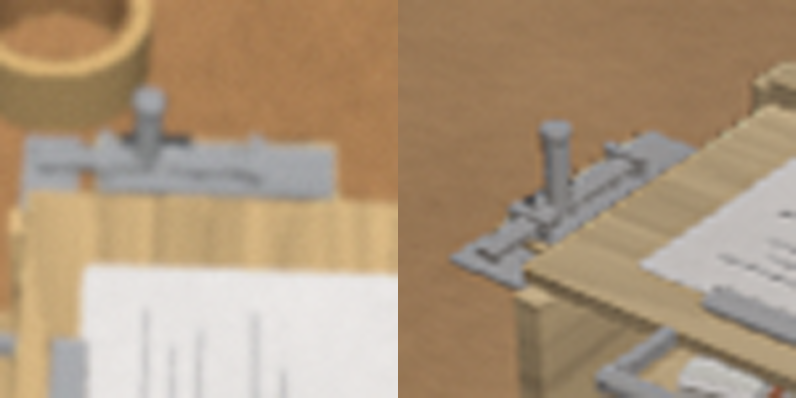

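View pics/c19.png

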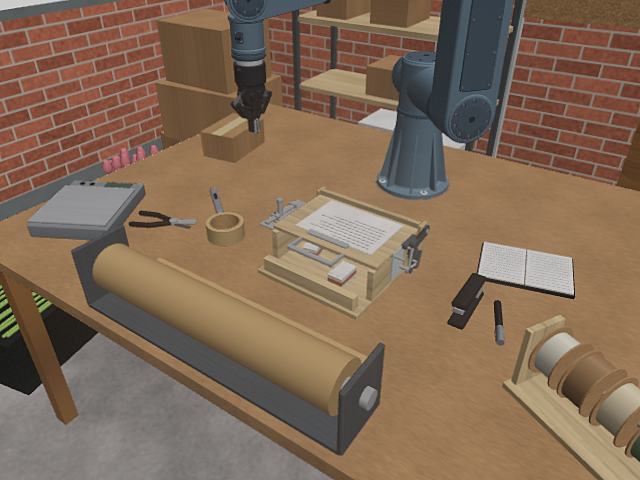

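View pics/s19.png

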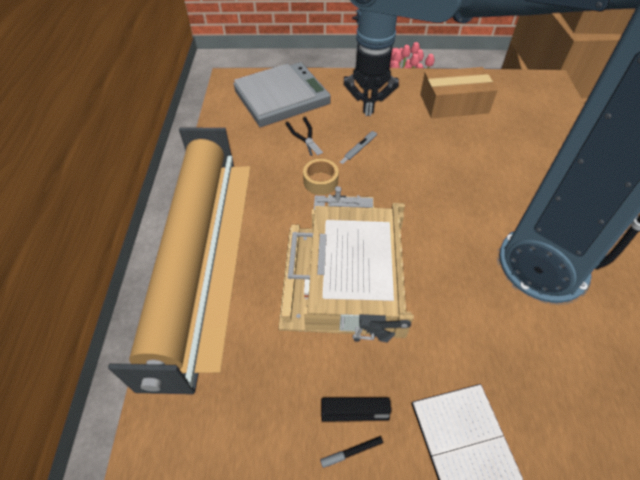

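```bash
python3 - <<'E'
from h import *
from scipy.optimize import least_squares
C={n:ctrl.get_calibration(n) for n in("scene","side")}
tri=lambda L:least_squares(lambda X:np.concatenate([proj(n,[*X,.142],C[n])-o for n,o in L]),[.49,-.12]).x
a=tri([("side",(350.6,187.9)),("scene",(287.8,194.4))]); b=tri([("side",(310+149/5.3,170+94/5.3)),("scene",(250+(556-397.5)/5.3,175+127/5.3))])
print(a,b,b-a,np.linalg.norm(b-a))
o=ctrl.get_obs(); print(o["time_s"],o["wrist_force"])
E
```

```text
[ 0.48975717 -0.1172164 ] [ 0.51985394 -0.11825422] [ 0.03009677 -0.00103782] 0.030114657689146875
19.3 [ 0.29164297  0.11630857 -0.16648333]
```

```bash
python3 -c "
from bench import ctrl
print(ctrl.hand_in())"
```

```text
the job is handed in; nothing more can be done
None
```

The order board is folded flat and bolted shut, and I handed the job in at about 19.3 s of the 54 s allowed. The hand-in reports no verdict.

**What I did**
- I pinched the lifting bar and raised the board to about 1.17 rad. In the side picture the pawl's weight had been thrown clear of the quadrant.
- I lowered the board under grip the whole way. It met its stops with about 19 N upward at the wrist, and the board's corner matched the predicted flat position.
- I released the bar and pushed the bolt knob forward with the shut fingers. It came up against a hard end stop at 17.6 N, well above the clip's 3 to 6 N.
- The arm then backed off, up and clear of everything.

**Last checks**
- **Bolt:** the knob had travelled about 30 mm, on top of a starting position of 0 to 8 mm. The bolt's nose lay over the tab in the wrist picture and was still there after I backed off. I did not measure its final travel directly.
- **Board and bench:** the board looked flat. The other things on the bench looked where they had been, though I only compared the pictures by eye.
- **Wrist force:** about zero with the arm clear.

**What went wrong or disagreed**
- My first grasp closed on nothing, just above the bar. The cameras put the fingertips roughly 15 to 35 mm higher than the reported tool position implied, so I set heights from the pictures after that.
- Sideways force reached about 8 N at the top of the lift because of a small yaw mismatch. I corrected for it as I went.

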